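# Take a spot temperature on a brazed seam and put the thermometer away

## Task

Check the freshly brazed seam (the brass-coloured bead on one of the two steel rings) with the orange infrared thermometer, which reads continuously: aim its lens down at the bead at 45 degrees or steeper from about 100 mm away, and hold it steady there for two full seconds without touching the ring. Then lay the thermometer flat on its side in the wide empty bay of the open drawer, without dropping it, and gently push the drawer fully home until it seats at its catch. Leave the other things on the bench where they are.

Things in the scene. Friction and masses are not known exactly. Their poses are not given: they have to be found in the camera images.
- thermometer: Orange pistol-type infrared thermometer with black lens shroud and handle, loose, 0.22 kg, lying on its side: 34 mm thick, 141 x 118 mm from above. Origin: centre of its underside. x: beam direction; handle towards -y; z up. Barrel 40 mm wide, axis at y 38, z 17, from x -62 to the lens at 78 mm; handle ends at y -60. Trigger before the handle, x -8 to 0, y 0 to 20. Reads by itself, no pull needed.
- lens (a point): Centre of the thermometer's round front lens (shroud 33 mm across), on the barrel axis 78 mm ahead of the thermometer's origin. The beam leaves straight along x; axes are the thermometer's.
- grip (a point): Middle of the black handle, 17 mm above the underside, at x -31, y -22 mm of the thermometer. The handle is a bar 30 mm wide, 34 mm thick, free on both sides, raked 12 degrees: this point's x runs across the 30 mm width, y along the handle towards the barrel, z as the thermometer's. A gripper from above, closing along this x, holds it well.
- ring: Flat steel flange ring, loose, 0.28 kg, 130 mm outside, 96 mm inside, 6 mm thick, six small dark bolt holes, lying on the blue sheet; carries the brass-coloured seam on its +x side. Origin: centre of its underside. Not to be touched by robot or thermometer.
- seam (a point): The target: middle of the brass-coloured bead (18 mm by 13 mm, across the ring's flat band), on its top, 56.5 mm from the ring's centre along the ring's x and 7.5 mm above the ring's underside. z points up, square to the ring.
- spare_ring: Bystander: the same steel ring without any brass bead, loose, on the blue sheet. Origin: centre of its underside.
- sheet: Blue-painted steel sheet, 440 x 480 mm, 4 mm thick, fixed on the bench: its top is 4 mm above the work surface. The rings, tin, offcut and, at first, the thermometer lie on it. Origin: centre of its underside.
- cabinet_front (a point): Low blue steel drawer unit fixed on the bench, 360 mm wide (y), 326 mm deep behind its front plane, 90 mm high. This point is the middle of its front plane at bench height; the cabinet's x points into the cabinet, away from the robot, z up; the drawer runs out along -x.
- drawer (a joint): How far the drawer is out, m: 0 = home and seated, at the hard stop; 0.165 to 0.21 at the start; 0.24 at most. It drags with 1 to 2 N. 11 mm before home it meets a roller catch that takes about 6 N more to pass; from 4 mm on it is drawn home and held. Left short of the catch, it stays there.
- drawer_bay (a point): On the floor of the drawer's wide empty bay (right side as the robot sees it), 89 mm behind the drawer front's inner face, midway across; axes are the cabinet's; travels with the drawer. Bay 234 mm wide (y), 305 long; at first its front 165 to 210 mm is out of the cabinet. Rubber floor 19 mm above the bench; walls rise to 72, divider to 57, front to 82 mm. The narrow bay holds a fixed case.
- drawer_pull (a point): Middle of the front edge of the drawer's aluminium lip pull: a bar 300 mm wide (y), 10 mm high, standing 18 mm out from the drawer front at its top edge, 77 mm above the bench. Pushing it along the cabinet's +x shuts the drawer. Axes are the cabinet's.
- flux_tin: Bystander: green tin with steel lid, 61 mm across, 46 mm high, loose. Origin: centre of its underside.
- offcut: Bystander: sooty black steel offcut, 45 x 14 x 6 mm, loose, on the sheet. Origin: centre of its underside.
- wire_brush: Bystander: wooden wire brush, 240 mm long, 36 mm high, loose on the bench to the right of the sheet, bristles up. Origin: on its underside near the middle.
- hammer: Bystander: hammer with wooden handle, 260 mm long, loose, left of the cabinet. Origin: on its underside at mid-length.
- file: Bystander: flat file with red handle, 330 mm long, loose, beyond the sheet. Origin: on its underside near the middle.
- solder_spool: Bystander: spool of solder, 60 mm across, 36 mm high, loose, standing on the cabinet's top. Origin: centre of its underside.
Mind the look-alikes: they are no part of the job. Leave any turquoise look-alike of the thermometer alone.

How it is judged:
On the way:
1. the held thermometer is aimed steadily at the brass seam: beam within 10 mm of the bead's middle, lens 50 to 160 mm away, beam within 55 degrees of straight down, for 1.5 s (contact force between thermometer and the fingers above 0.5 N and x of seam in the frame of lens between 0.05 and 0.16 m and y of seam in the frame of lens between -0.01 and 0.01 m and z of seam in the frame of lens between -0.01 and 0.01 m and angle between the x axis of lens and the z axis of seam, either way round below 0.96 rad and linear speed of thermometer below 0.02 m/s and angular speed of thermometer below 0.15 rad/s), for 1.5 s.
At the end, for the whole second after the job is handed in: the drawer is home at its catch (less than 3 mm out), with the thermometer at rest, flat on either side (within 9 degrees) on the floor of the wide bay (value of joint drawer below 0.003 m and x of thermometer in the frame of drawer_bay between -0.09 and 0.2 m and y of thermometer in the frame of drawer_bay between -0.1 and 0.1 m and z of thermometer in the frame of drawer_bay between -0.004 and 0.04 m and (angle between thermometer's own z axis and vertical below 0.15 rad or angle between thermometer's own z axis and vertical above 2.99 rad) and linear speed of thermometer below 0.02 m/s); the robot touches nothing.
It fails at once if the ring with the seam is touched by the robot or the thermometer (contact force between ring and the fingers above 0.3 N or contact force between ring and the arm above 0.3 N or contact force between ring and thermometer above 0.3 N).
It fails at once if the thermometer is dropped (falls freely from more than about 25 mm) (contact force between thermometer and the fingers below 0.05 N and contact force between thermometer and anything else below 0.05 N and linear speed of thermometer above 0.7 m/s).
It fails at once if the drawer is slammed (faster than 0.35 m/s) (velocity of joint drawer below -0.35 m/s).
It fails at once if a bystander is moved more than 30 mm (distance of any of spare_ring, flux_tin, offcut, wire_brush, hammer, file, solder_spool from where it was at the start of the episode above 0.03 m).
It also fails if it takes over 67 s, if anything falls off the work surface, if the arm or the gripper's body presses on something with over 40 N, if the wrist force passes 120 N, or if a joint passes its speed limit or range.

## Robot

A 7-joint arm with a two-finger parallel gripper is mounted at the origin on the work surface. World frame = base frame: x ahead of the robot, y to its left, z up, the work surface at z = 0. Lengths are in m, angles in rad, forces in N, time in s.
With the tool pointing down it reaches from about 0.4 to 0.85 m from the base axis. Payload 10.4 kg.
Tool frame: the origin (TCP) lies between the finger pads; the fingertips stand manip.tip_extent ahead of it and the grasp point (between the pads) lies 6 mm ahead of it (manip.tip_extent is the distance from the TCP to the fingertips, in m); z points along the fingers, y is the line along which they close (so a half turn about z gives the same grasp; the last joint's range is limited). The gripper opens to 85 mm and grips with 20 to 120 N. Pads are 22 mm wide; open, the fingers measure 114 mm over their backs; the gripper's body (76 mm by 85 mm) begins 54 mm behind the grasp point. The pads swing forward as they close: fully open they stand 13 mm farther back than shut.
Start: joints at [-1.158, 0.332, -0.065, 1.46, 0.022, 1.35, -0.088], TCP at [0.264, 0.567, 0.256] pointing down, gripper open.
Joint ranges: [-2.6, 2.6], [-0.5, 2.12], [-1.47, 1.34], [0.16, 2.42], [-1.27, 4.41], [0.06, 2.06], [-2.6, 2.6]. Speed limits (rad/s): [2.22, 2.22, 2.79, 2.79, 3.14, 3.14, 3.14].

## Interface

Orientations are given as a unit quaternion [x, y, z, w].
In Python, from workcell import get_obs, optics, workorder, manip gives the robot as it stands.
- The arm moves only by the tool jog_arm, never from a script. Its argument "increments" is a list of rows, each a list of 7 numbers: the shift along the tool's x, y, z in m, then the turn, a rotation vector about the tool's x, y, z in rad, then the opening, from -1 (shut) to 1 (fully open). A call has 1 to 5 rows; each row is the pose to reach, as a shift and turn from the pose commanded when the call began, along the tool's axes at that moment; what a row does not reach only later rows make up. A row lasts 1/12 s, in which the tool goes at most 41.7 mm and 7.16 degrees, less where a joint would pass 70% of its speed; a pose out of reach is approached as far as the arm can. A call with a gripper value outside its range is refused whole. The fingers move at their own pace and stop on an object; "grip_force" is the grip in N (left out, the last holds). Time passes only in rows, so rows that repeat a pose let the fingers close. It gives the time, the measured TCP pose, the force, the opening and the grip force at its end, in the units of the state.
- get_obs(): the state, without advancing time (a new reading comes with each control period).
- optics.camera(name): name is "scene" or "top" or "wrist"; returns a dict with "color" (400x640x3 uint8, red, green, blue), "depth" (400x640 float32, m along the optical axis (not along the pixel's ray), 0 where there is no reading), "K" (3x3 intrinsics, pixels), "R" (3x3) and "t" (3): a world point X has camera coordinates R X + t. Camera axes: x right, y down, z forward; pixel columns grow to the right and rows downward; lengths in m; the calibration is good to about 2 mm. A picture is of the moment at which its call begins.
- workorder.hand_in(): hands the job in; it is judged then, once.
The state is a dict: "clock": time; "joint_pos": joint angles; "joint_velocities": joint speeds; "tau": joint torques, N m; "position": TCP position; "ee_rot": TCP orientation; "ft_force": force on the tool from outside, world axes, zero at the start; "torque": the same for the moment, N m; "grip_width": opening from 0.0 (shut) to 1.0 (fully open); "grasp_force": force on a finger pad.
Only numpy, scipy, OpenCV 4.12 (cv2) and the standard library are available. Lean on these libraries where they do the work, as an engineer would, in place of code of your own. Each camera call takes 0.05 s, during which the arm holds its last target. There are 200 camera calls.

## Working session

There is one attempt and no reset: what is moved stays moved. The work goes in short steps, Python scripts to look and compute and a tool call to move; the robot and the scene stay as the last step left them, time stands still between calls to the robot, and variables do not carry over. Pictures are saved under pics/ and viewed, at most 10 in all, crops included, and the job is handed in when it is done.

Besides the shell and the picture viewer there is one more tool, called after "Call:" in YAML: its name, and indented under it one key for each argument. jog_arm: Moves the arm, as the interface text tells. Its arguments: {"type":"object","properties":{"increments":{"type":"array"},"grip_force":{"type":"number"}},"required":["increments"]}

```bash
mkdir -p pics
cat > h.py <<'E'
import numpy as np, cv2
from scipy.spatial.transform import Rotation as Rn
from workcell import get_obs, optics, workorder, manip
def cam(n):
    c=optics.camera(n); d=c["depth"]; v,u=np.indices(d.shape)
    K=c["K"]; P=np.stack([(u-K[0,2])/K[0,0]*d,(v-K[1,2])/K[1,1]*d,d],-1)
    c["W"]=(P-c["t"])@c["R"]; c["W"][d==0]=np.nan; return c
E
python3 - <<'E'
from h import *
o=get_obs(); print({k:np.round(v,3) for k,v in o.items()}, manip.tip_extent)
for n in("scene","top"):
    c=cam(n); cv2.imwrite(f"pics/{n}0.png",c["color"][:,:,::-1]); np.savez(n+"0.npz",**c)
    print(n,np.round(-c["R"].T@c["t"],3),np.round(c["K"],0).tolist())
E
```

```text
{'clock': np.float64(0.0), 'joint_pos': array([-1.158,  0.333, -0.065,  1.461,  0.022,  1.35 , -0.089]), 'joint_velocities': array([-0.001,  0.   , -0.003, -0.001, -0.001, -0.   , -0.   ]), 'tau': array([ 0.0000e+00, -6.2545e+01,  4.9000e-02, -3.9161e+01,  1.6000e-02,
        1.0000e-02, -0.0000e+00]), 'position': array([0.264, 0.566, 0.256]), 'ee_rot': array([ 0.216,  0.976, -0.001, -0.   ]), 'ft_force': array([ 0.752,  0.326, -0.624]), 'torque': array([ 0.026, -0.045,  0.031]), 'grasp_force': np.float64(0.0), 'grip_width': np.float64(1.0)} 0.025
scene [ 1.325 -0.414  1.522] [[469.0, 0.0, 320.0], [0.0, 469.0, 196.0], [0.0, 0.0, 1.0]]
top [0.356 0.02  1.919] [[489.0, 0.0, 322.0], [0.0, 489.0, 197.0], [0.0, 0.0, 1.0]]
```

View pics/top0.png

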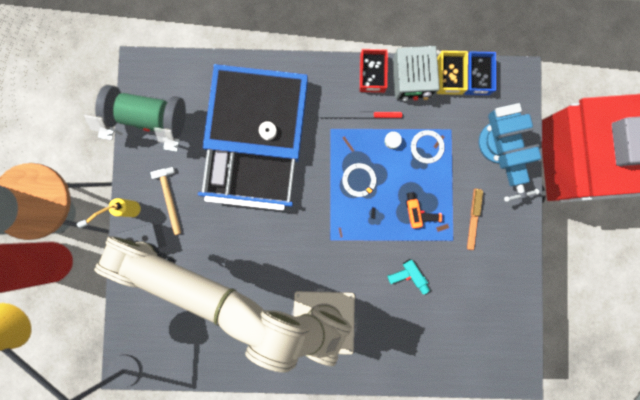

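View pics/scene0.png

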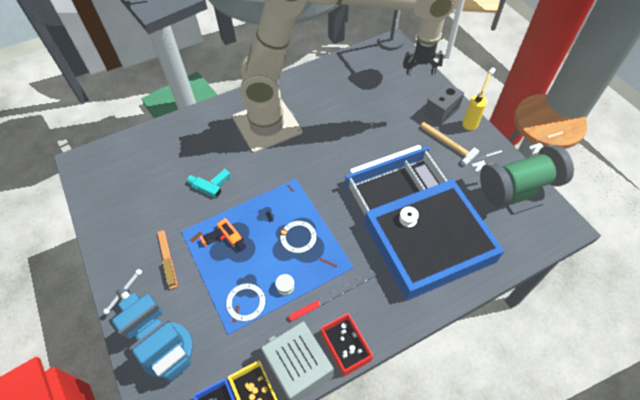

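The top view shows the thermometer at about (420,212), rings at (359,180) and (428,147), and the open drawer at about (250,180). A bead seems to sit at (371,190), so I'll enlarge both views.

Run:
```python
from h import *
a=np.load("top0.npz"); b=np.load("scene0.npz")
A=cv2.resize(a["color"][120:245,325:460],None,fx=4,fy=4,interpolation=cv2.INTER_CUBIC)[:, :400+140]
A=cv2.resize(a["color"][120:245,325:460],(405,375),interpolation=cv2.INTER_CUBIC)
B=cv2.resize(b["color"][200:325,190:320],(390,375),interpolation=cv2.INTER_CUBIC)
cv2.imwrite("pics/c.png",np.hstack([A,B])[:,:,::-1])
W=a["W"]
for n,(u,v) in dict(front_top1=(206,203),front_top2=(289,208),cabTL=(212,150),cabTR=(297,157),cabFarL=(217,68),cabFarR=(305,75),floor=(262,182),sheet=(390,225)).items(): print(n,np.round(W[v,u],3))
```

```text
front_top1 [0.45  0.474 0.001]
front_top2 [0.438 0.147 0.001]
cabTL [0.657 0.454 0.02 ]
cabTR [0.628 0.117 0.087]
cabFarL [0.961 0.431 0.093]
cabFarR [0.943 0.095 0.091]
floor [0.536 0.255 0.016]
sheet [ 0.381 -0.251  0.001]
```

View pics/c.png

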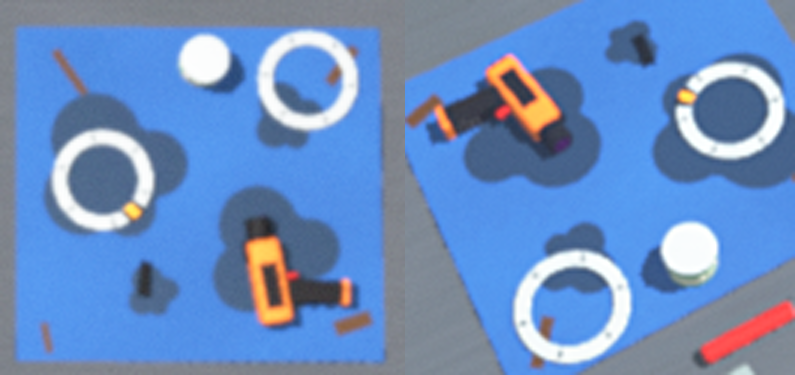

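The bead is on the left ring at crop pixel (133,211), facing the robot's near-right side. The thermometer's lens points away (258,225) and its handle points right (345,292).

Run:
```python
from h import *
for n,rois in (("top",dict(ring=(335,385,155,205),th=(400,448,188,235))),("scene",dict(ring=(275,325,215,260),th=(190,250,212,255)))):
    a=np.load(n+"0.npz"); W=a["W"]; C=a["color"]; hsv=cv2.cvtColor(C,cv2.COLOR_RGB2HSV); H,S,V=[hsv[...,i].astype(int) for i in range(3)]
    def mask(r,m):
        k=np.zeros(H.shape,bool); x0,x1,y0,y1=rois[r]; k[y0:y1,x0:x1]=1; return k&m
    K,R,t=a["K"],a["R"],a["t"]; c=-R.T@t
    def onz(m,z):
        v,u=np.nonzero(m); d=np.stack([(u-K[0,2])/K[0,0],(v-K[1,2])/K[1,1],np.ones(len(u))],-1)@R
        return c+d*((z-c[2])/d[:,2])[:,None]
    rm=mask("ring",(S<70)&(V>150)); p=onz(rm,0.010)
    ring=mask("ring",((S<70)&(V>150))|((H<35)&(S>90)&(V>150)))
    q=np.float32(onz(ring,0.010)[:,:2]*1000); hull=cv2.convexHull(q); (cx,cy),r=cv2.minEnclosingCircle(q)
    print(n,"ring n",rm.sum(),"mean",np.round(p.mean(0),4),"encl",cx,cy,r,"z",np.nanmedian(W[rm][:,2]))
    b=mask("ring",(H<35)&(S>90)&(V>150)); pb=onz(b,0.0115); print(" bead",b.sum(),np.round(pb.mean(0),4),np.round(np.nanmedian(W[b],0),4))
    o=mask("th",(H<20)&(S>130)&(V>120)); Wo=W[o]; print(" orange",o.sum(),"z pct",np.round(np.nanpercentile(Wo[:,2],[5,50,95]),4))
    x0,x1,y0,y1=rois["th"]; k=np.zeros(H.shape,bool); k[y0:y1,x0:x1]=1
    # non-sheet pixels by colour: hue not blue, or black by low V
    th=k&(W[...,2]>0.018); Wt=W[th]; print(" thz n",th.sum(),"zmed",np.median(Wt[:,2]))
    rect=cv2.minAreaRect(np.float32(Wt[:,:2]*1000)); print(" rect",rect)
    bo=o&(W[...,2]>0.018); pts=onz(bo,0.036); pts=pts[pts[:,1]>np.median(pts[:,1])-0.04]
    print(" barrel rect",cv2.minAreaRect(np.float32(pts[:,:2]*1000)), pts[:,:2].mean(0))
    sh=(H>100)&(H<120)&(S>120); ys,xs=np.nonzero(sh)
    print(" sheet z",np.nanmedian(W[sh][:,2]))
# drawer/cabinet
a=np.load("top0.npz");W=a["W"].reshape(-1,3)
def rect(m,l): print(l,m.sum(),cv2.minAreaRect(np.float32(W[m][:,:2]*1000)),np.median(W[m][:,2]))
box=(W[:,0]>.4)&(W[:,0]<1.0)&(W[:,1]>.06)&(W[:,1]<.5)
rect(box&(W[:,2]>.083)&(W[:,2]<.1)&(W[:,0]>.62),"cabtop")
rect(box&(W[:,2]>.068)&(W[:,2]<.09)&(W[:,0]<.52),"lip")
print(np.round(W[box&(W[:,2]>.068)&(W[:,2]<.09)&(W[:,0]<.52)][::30],3))
```

```text
top ring n 540 mean [ 0.5589 -0.1221  0.01  ] encl 556.6080932617188 -124.08968353271484 69.10291290283203 z 0.007846142902053628
 bead 22 [ 0.5163 -0.1644  0.0115] [ 0.5156 -0.1651  0.011 ]
 orange 259 z pct [0.0138 0.0351 0.0444]
 thz n 557 zmed 0.036195530650397656
 rect ((416.0437927246094, -365.48516845703125), (197.07762145996094, 116.06609344482422), 52.12454605102539)
 barrel rect ((430.69122314453125, -342.83465576171875), (111.8242416381836, 51.179718017578125), 14.018194198608398) [ 0.42805878 -0.3414934 ]
 sheet z 0.00760606848448526
scene ring n 498 mean [ 0.5596 -0.1231  0.01  ] encl 573.670654296875 -96.8445053100586 99.50289916992188 z 0.008829334836702687
 bead 22 [ 0.5148 -0.1646  0.0115] [ 0.5155 -0.1641  0.0116]
 orange 227 z pct [0.0161 0.036  0.043 ]
 thz n 618 zmed 0.03628238788893867
 rect ((452.87628173828125, -372.7978820800781), (145.42303466796875, 120.28327178955078), 16.143766403198242)
 barrel rect ((432.1913757324219, -347.7659912109375), (111.45257568359375, 51.310546875), 16.187679290771484) [ 0.43343117 -0.34406729]
 sheet z 0.007479582189004443
cabtop 7246 ((801.5130615234375, 280.46307373046875), (361.11083984375, 328.41583251953125), 84.96261596679688) 0.09058452688187182
lip 739 ((473.9131774902344, 310.682373046875), (88.36066436767578, 352.69134521484375), 0.1636366844177246) 0.08155027308178237
[[0.518 0.466 0.076]
 [0.488 0.458 0.075]
 [0.479 0.455 0.085]
 [0.476 0.425 0.085]
 [0.473 0.424 0.072]
 [0.468 0.447 0.087]
 [0.472 0.325 0.074]
 [0.466 0.375 0.089]
 [0.469 0.263 0.083]
 [0.463 0.369 0.082]
 [0.466 0.252 0.085]
 [0.459 0.376 0.084]
 [0.462 0.255 0.083]
 [0.455 0.396 0.078]
 [0.458 0.275 0.077]
 [0.46  0.161 0.083]
 [0.453 0.304 0.082]
 [0.456 0.187 0.083]
 [0.449 0.308 0.084]
 [0.452 0.195 0.085]
 [0.446 0.286 0.079]
 [0.449 0.172 0.082]
 [0.444 0.225 0.079]
 [0.44  0.236 0.083]
 [0.437 0.187 0.082]]
```

```bash
cat >> h.py <<'E'
def down(az):  # tool down, tool y at azimuth az (deg)
    return Rn.from_euler("z",az-90,degrees=True)*Rn.from_quat([0,1,0,0])
def plan(wps,start=None):  # wps: (pos, Rotation); prints one call (5 rows to reach) per waypoint; splits nothing
    o=get_obs(); p,r=(o["position"],Rn.from_quat(o["ee_rot"])) if start is None else start
    for q,s in wps:
        q=np.array(q); d=np.round(r.inv().apply(q-p),4); w=np.round((r.inv()*s).as_rotvec(),3)
        print(d.tolist(),w.tolist(),"dist %.3f ang %.0f"%(np.linalg.norm(d),np.degrees(np.linalg.norm(w))))
        p=p+r.apply(d); r=r*Rn.from_rotvec(w)
E
python3 - <<'E'
from h import *
print([x for x in dir(manip) if x[0]!="_"],np.degrees(np.arctan2(*down(65).apply([0,1,0])[[1,0]])),down(65).as_quat())
plan([((.40,.42,.30),down(45)),((.5,.25,.32),down(20)),((.52,.06,.32),down(-10)),((.52,-.13,.32),down(-40)),((.46,-.28,.3),down(-70)),((.4,-.385,.28),down(-100))])
E
```

```text
['MotionError', 'tip_extent'] 65.0 [0.21643961 0.97629601 0.         0.        ]
[-0.1853, -0.0752, -0.0443] [-0.001, 0.0, 0.35] dist 0.205 ang 20
[-0.1909, -0.0494, -0.0199] [-0.0, 0.0, 0.436] dist 0.198 ang 25
[-0.1854, -0.0461, 0.0] [0.0, 0.0, 0.524] dist 0.191 ang 30
[-0.1871, 0.033, 0.0001] [0.0, 0.0, 0.523] dist 0.190 ang 30
[-0.1535, 0.0505, 0.0201] [0.0, 0.0, 0.524] dist 0.163 ang 30
[-0.0923, 0.0781, 0.02] [0.0, -0.0, 0.523] dist 0.123 ang 30
```

Call:
jog_arm:
  increments:
    - [-0.185, -0.075, -0.044, 0, 0, 0.35, 1]
    - [-0.185, -0.075, -0.044, 0, 0, 0.35, 1]
    - [-0.185, -0.075, -0.044, 0, 0, 0.35, 1]
    - [-0.185, -0.075, -0.044, 0, 0, 0.35, 1]
    - [-0.185, -0.075, -0.044, 0, 0, 0.35, 1]

```text
clock: 0.52
position: [0.4013, 0.4183, 0.3007]
ee_rot: [0.384, 0.923, -0.0, 0.0]
ft_force: [-0.0, 0.7, 0.4]
grip_width: 0.998
grasp_force: 0.0
```

Call:
jog_arm:
  increments:
    - [-0.19, -0.05, -0.02, 0, 0, 0.436, 1]
    - [-0.19, -0.05, -0.02, 0, 0, 0.436, 1]
    - [-0.19, -0.05, -0.02, 0, 0, 0.436, 1]
    - [-0.19, -0.05, -0.02, 0, 0, 0.436, 1]
    - [-0.19, -0.05, -0.02, 0, 0, 0.436, 1]

```text
clock: 0.93
position: [0.5003, 0.2469, 0.3207]
ee_rot: [0.577, 0.817, -0.0, 0.0]
ft_force: [1.3, 1.2, -0.2]
grip_width: 1.002
grasp_force: 0.0
```

Call:
jog_arm:
  increments:
    - [-0.185, -0.046, 0, 0, 0, 0.524, 1]
    - [-0.185, -0.046, 0, 0, 0, 0.524, 1]
    - [-0.185, -0.046, 0, 0, 0, 0.524, 1]
    - [-0.185, -0.046, 0, 0, 0, 0.524, 1]
    - [-0.185, -0.046, 0, 0, 0, 0.524, 1]

```text
clock: 1.35
position: [0.5188, 0.0559, 0.3204]
ee_rot: [0.77, 0.638, -0.0, 0.0]
ft_force: [-0.3, -0.9, -0.1]
grip_width: 0.997
grasp_force: 0.0
```

Call:
jog_arm:
  increments:
    - [-0.187, 0.033, 0, 0, 0, 0.524, 1]
    - [-0.187, 0.033, 0, 0, 0, 0.524, 1]
    - [-0.187, 0.033, 0, 0, 0, 0.524, 1]
    - [-0.187, 0.033, 0, 0, 0, 0.524, 1]
    - [-0.187, 0.033, 0, 0, 0, 0.524, 1]

```text
clock: 1.77
position: [0.5178, -0.1336, 0.3204]
ee_rot: [0.909, 0.417, -0.0, 0.0]
ft_force: [-0.0, -0.5, 0.8]
grip_width: 1.002
grasp_force: 0.0
```

Call:
jog_arm:
  increments:
    - [-0.154, 0.05, 0.02, 0, 0, 0.524, 1]
    - [-0.154, 0.05, 0.02, 0, 0, 0.524, 1]
    - [-0.154, 0.05, 0.02, 0, 0, 0.524, 1]
    - [-0.154, 0.05, 0.02, 0, 0, 0.524, 1]
    - [-0.154, 0.05, 0.02, 0, 0, 0.524, 1]

```text
clock: 2.18
position: [0.4533, -0.2859, 0.2998]
ee_rot: [0.986, 0.165, -0.001, 0.001]
ft_force: [-1.2, -0.2, 0.9]
grip_width: 0.999
grasp_force: 0.0
```

Run:
```python
from h import *
c=cam("wrist"); np.savez("w1.npz",**c); cv2.imwrite("pics/w1.png",c["color"][:,:,::-1])
o=get_obs(); print(np.round(o["joint_pos"],3),o["position"],np.round(-c["R"].T@c["t"],3),np.round(c["R"],2).tolist())
```

```text
[-0.242  0.122  0.785  1.665 -0.086  1.392 -0.679] [ 0.45548697 -0.28249972  0.29994196] [ 0.514 -0.266  0.417] [[0.33, -0.95, 0.0], [-0.91, -0.31, 0.26], [-0.25, -0.09, -0.96]]
```

View pics/w1.png

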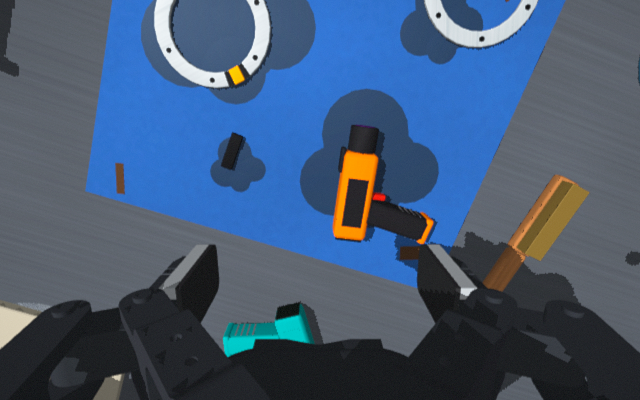

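The wrist view shows the thermometer with its shroud tip at (365,125), barrel back at (347,240) and handle end at (430,228). The bead is at (237,74). I'll fit the thermometer's silhouette from depth and measure the bead, ring and drawer.

```bash
cat > fit.py <<'E'
from h import *
from scipy.optimize import minimize
def fit(P,g0):  # P: Nx2 points of the thermometer seen from above (m)
    def res(g,full=False):
        c,s=np.cos(g[2]),np.sin(g[2]); q=(P-g[:2])@np.array([[c,-s],[s,c]])*1000
        def box(x,y,cx,cy,hx,hy):
            dx,dy=np.abs(x-cx)-hx,np.abs(y-cy)-hy
            return np.hypot(np.maximum(dx,0),np.maximum(dy,0))+np.minimum(np.maximum(dx,dy),0)
        b=box(q[:,0],q[:,1],8,38,70,20)
        a=np.radians(12); u=(q[:,0]+31)*np.cos(a)-(q[:,1]+22)*np.sin(a); v=(q[:,0]+31)*np.sin(a)+(q[:,1]+22)*np.cos(a)
        h=box(u,v,0,0,15,39); t=box(q[:,0],q[:,1],-4,10,4,10)
        return np.minimum(np.minimum(b,h),t)
    f=lambda g: np.mean(np.clip(np.maximum(res(g),0),0,15)**2)
    # coverage: grid samples of model must have a point nearby
    from scipy.spatial import cKDTree
    T=cKDTree(P); G=[(x,y) for x in range(-58,77,6) for y in range(20,57,6) if x<45 or 23<y<53]
    a=np.radians(12); G+=[(-31+u*np.cos(a)+v*np.sin(a),-22-u*np.sin(a)+v*np.cos(a)) for u in range(-12,13,6) for v in range(-36,37,6)]
    G=np.array(G)/1000
    def cost(g):
        c,s=np.cos(g[2]),np.sin(g[2]); M=G@np.array([[c,s],[-s,c]])+g[:2]
        d=T.query(M)[0]*1000; return f(g)+np.mean(np.clip(d-1.5,0,15)**2)
    best=min((minimize(cost,np.array(g0)+[dx,dy,da],method="Nelder-Mead",options=dict(xatol=1e-5,fatol=1e-5,maxiter=600)) for dx in(-.01,.01) for dy in (-.01,.01) for da in(-.1,.1)),key=lambda r:r.fun)
    return best.x,best.fun
E
python3 - <<'E'
from fit import *
a=np.load("w1.npz"); W=a["W"]; C=a["color"]; hsv=cv2.cvtColor(C,cv2.COLOR_RGB2HSV); H,S,V=[hsv[...,i].astype(int) for i in range(3)]
k=np.zeros(H.shape,bool); k[115:250,325:445]=1
for thr in(.014,.022,.028):
    m=k&(W[...,2]>thr); P=W[m]; print(thr,m.sum(),np.nanpercentile(P[:,2],[50,90]),*fit(P[:,:2],(.43,-.38,.26)))
sm=k&(H>100)&(H<120)&(S>150); print("sheet z",np.nanmedian(W[sm][:,2]))
b=np.zeros(H.shape,bool); b[60:90,220:255]=1; m=b&(H>18)&(H<32)&(S>150)&(V>150); P=W[m]; print("bead",m.sum(),np.median(P,0),(P.max(0)+P.min(0))/2,np.ptp(P,axis=0))
r=np.zeros(H.shape,bool); r[0:95,150:275]=1; m=r&(S<60)&(V>120); P=W[m]; 
from scipy.optimize import least_squares
g=least_squares(lambda g:np.abs(np.hypot(P[:,0]-g[0],P[:,1]-g[1])-.0565),[.557,-.123]).x; print("ring",g,np.median(P[:,2]))
# drawer from top view
a=np.load("top0.npz"); W=a["W"].reshape(-1,3); yaw=-np.radians(5.04); xc=np.array([np.cos(yaw),np.sin(yaw)]); yc=np.array([-xc[1],xc[0]])
F=np.array([.8015,.2805])-.163*xc; print("front mid",F)
q=np.c_[(W[:,:2]-F)@xc,(W[:,:2]-F)@yc,W[:,2]]; q=q[(np.abs(q[:,1])<.19)&(q[:,0]>-.26)&(q[:,0]<.0)]
for y in np.arange(-.18,.185,.02):
    s=q[(np.abs(q[:,1]-y)<.006)]; 
    print("%.2f"%y,[(round(x,3),round(float(np.median(s[(np.abs(s[:,0]-x)<.005),2])),3)) for x in np.arange(-.24,0,.02) if (np.abs(s[:,0]-x)<.005).any()])
E
```

```text
0.014 5778 [0.03701343 0.03850947] [ 0.44006048 -0.3776745   0.22007645] 0.03275504774941679
0.022 5624 [0.0370684  0.03852766] [ 0.44002968 -0.37791666  0.21947139] 0.028210704366054867
0.028 5301 [0.03717754 0.03856421] [ 0.44000209 -0.37832866  0.21700616] 0.019544353219529617
sheet z 0.003663906256421529
bead 169 [ 0.51433204 -0.16741113  0.01124745] [ 0.5144553  -0.16723055  0.01125425] [0.01857276 0.01835497 0.00479006]Traceback (most recent call last):
  File "<stdin>", line 10, in <module>
    return func(*args, **kwargs)
    raise ValueError("Residuals are not finite in the initial point.")
ValueError: Residuals are not finite in the initial point.
```

Run:
```python
from h import *
from scipy.optimize import least_squares
a=np.load("w1.npz"); W=a["W"]; C=a["color"]; hsv=cv2.cvtColor(C,cv2.COLOR_RGB2HSV); S,V=hsv[...,1],hsv[...,2]
r=np.zeros(S.shape,bool); r[0:95,150:275]=1; P=W[r&(S<60)&(V>120)]; P=P[np.isfinite(P[:,0])]
print("ring",least_squares(lambda g:np.abs(np.hypot(P[:,0]-g[0],P[:,1]-g[1])-.0565),[.557,-.123]).x,np.median(P[:,2]))
a=np.load("top0.npz"); W=a["W"].reshape(-1,3); yaw=-np.radians(5.04); xc=np.array([np.cos(yaw),np.sin(yaw)]); yc=np.array([-xc[1],xc[0]])
F=np.array([.8015,.2805])-.163*xc; print("front mid",F)
q=np.c_[(W[:,:2]-F)@xc,(W[:,:2]-F)@yc,W[:,2]]; q=q[(np.abs(q[:,1])<.2)&(q[:,0]>-.26)&(q[:,0]<.04)]
def prof(i,lo,hi,j,vals,h):
    for y in vals:
        s=q[np.abs(q[:,j]-y)<h]; print("%.2f"%y,[(int(round(x*1000)),int(1000*np.median(s[np.abs(s[:,i]-x)<.003,2]))) for x in np.arange(lo,hi,.006) if (np.abs(s[:,i]-x)<.003).any()])
print("along x"); prof(0,-.22,.03,1,(-.1,-.04,.02),.01)
print("along y"); prof(1,-.18,.18,0,(-.1,),.01)
plan([((.46,-.34,.24),down(-97)),((.43,-.39,.22),down(-125))])
plan([((.42,-.405,.16),down(-152)),((.4145,-.4062,.10),down(-179.5)),((.4145,-.4062,.034),down(-179.5))],(np.array((.43,-.39,.22)),down(-125)))
```

```text
ring [ 0.55451876 -0.12784759] 0.009374540108853135
front mid [0.63913022 0.29481975]
along x
-0.10 [(-220, -2), (-214, -1), (-208, -2), (-202, -1), (-196, 6), (-190, 83), (-184, 79), (-178, 82), (-172, 82), (-166, 82), (-160, 20), (-154, 16), (-148, 23), (-142, 18), (-136, 22), (-130, 19), (-124, 16), (-118, 16), (-112, 17), (-106, 19), (-100, 15), (-94, 15), (-88, 19), (-82, 17), (-76, 21), (-70, 18), (-64, 21), (-58, 13), (-52, 20), (-46, 15), (-40, 18), (-34, 18), (-28, 19), (-22, 22), (-16, 15), (-10, 18), (-4, 15), (2, 24), (8, 84), (14, 88), (20, 91), (26, 95)]
-0.04 [(-220, 3), (-214, 0), (-208, 1), (-202, 1), (-196, 73), (-190, 85), (-184, 80), (-178, 79), (-172, 80), (-166, 83), (-160, 16), (-154, 13), (-148, 13), (-142, 17), (-136, 20), (-130, 19), (-124, 14), (-118, 16), (-112, 18), (-106, 15), (-100, 19), (-94, 17), (-88, 18), (-82, 20), (-76, 17), (-70, 17), (-64, 16), (-58, 17), (-52, 21), (-46, 20), (-40, 19), (-34, 19), (-28, 20), (-22, 18), (-16, 22), (-10, 14), (-4, 21), (2, 31), (8, 86), (14, 89), (20, 90), (26, 87)]
0.02 [(-220, 0), (-214, -1), (-208, 2), (-202, 
[... 667 characters left out ...]
(-66, 18), (-60, 16), (-54, 15), (-48, 18), (-42, 15), (-36, 21), (-30, 17), (-24, 17), (-18, 13), (-12, 18), (-6, 21), (0, 17), (6, 18), (12, 18), (18, 16), (24, 19), (30, 21), (36, 16), (42, 19), (48, 14), (54, 18), (60, 19), (66, 19), (72, 29), (78, 55), (84, 42), (90, 37), (96, 40), (102, 45), (108, 44), (114, 43), (120, 44), (126, 41), (132, 42), (138, 42), (144, 43), (150, 35), (156, 32), (162, 61)]
[-0.0147, 0.0557, 0.06] [0.001, 0.001, 0.46] dist 0.083 ang 26
[-0.0237, 0.0533, 0.02] [-0.0, 0.0, 0.488] dist 0.062 ang 28
[0.0004, 0.018, 0.06] [0.0, 0.0, 0.471] dist 0.063 ang 27
[-0.0015, 0.0054, 0.06] [0.0, 0.0, 0.48] dist 0.060 ang 28
[0.0, 0.0, 0.066] [0.0, 0.0, 0.0] dist 0.066 ang 0
```

Call:
jog_arm:
  increments:
    - [-0.015, 0.056, 0.06, 0, 0, 0.46, 1]
    - [-0.015, 0.056, 0.06, 0, 0, 0.46, 1]
    - [-0.015, 0.056, 0.06, 0, 0, 0.46, 1]
    - [-0.015, 0.056, 0.06, 0, 0, 0.46, 1]
    - [-0.015, 0.056, 0.06, 0, 0, 0.46, 1]

```text
clock: 2.65
position: [0.4634, -0.3356, 0.2392]
ee_rot: [0.998, -0.057, -0.001, -0.0]
ft_force: [-0.1, 0.2, 0.1]
grip_width: 1.0
grasp_force: 0.0
```

Call:
jog_arm:
  increments:
    - [-0.024, 0.053, 0.02, 0, 0, 0.488, 1]
    - [-0.024, 0.053, 0.02, 0, 0, 0.488, 1]
    - [-0.024, 0.053, 0.02, 0, 0, 0.488, 1]
    - [-0.024, 0.053, 0.02, 0, 0, 0.488, 1]
    - [-0.024, 0.053, 0.02, 0, 0, 0.488, 1]

```text
clock: 3.07
position: [0.4339, -0.3857, 0.2202]
ee_rot: [0.955, -0.295, 0.0, -0.0]
ft_force: [0.5, 0.4, 0.7]
grip_width: 0.997
grasp_force: 0.0
```

Call:
jog_arm:
  increments:
    - [0, 0, 0, 0, 0, 0, 1]
    - [0, 0, 0, 0, 0, 0, 1]
    - [0, 0, 0, 0, 0, 0, 1]

```text
clock: 3.32
position: [0.4337, -0.3859, 0.2204]
ee_rot: [0.956, -0.293, 0.0, -0.0]
ft_force: [-0.8, 0.1, -0.2]
grip_width: 1.0
grasp_force: 0.0
```

Run:
```python
from fit import *
o=get_obs(); print(np.round(o["joint_pos"],3),o["position"])
for i in range(2): c=cam("wrist")
np.savez("w2.npz",**c); cv2.imwrite("pics/w2.png",c["color"][:,:,::-1]); W=c["W"]
print(c["t"],c["R"].tolist())
near=(np.abs(W[...,0]-.44)<.09)&(np.abs(W[...,1]+.378)<.085)
for thr in(.014,.024):
    m=near&(W[...,2]>thr)&(W[...,2]<.05); P=W[m]; print(m.sum(),np.median(P[:,2]),*fit(P[:,:2],(.44,-.378,.22)))
C=c["color"]; hsv=cv2.cvtColor(C,cv2.COLOR_RGB2HSV); H,S,V=[hsv[...,i].astype(int) for i in range(3)]
m=(H>15)&(H<35)&(S>150)&(V>150)&(np.hypot(W[...,0]-.515,W[...,1]+.165)<.02); P=W[m]; print("bead",m.sum(), np.median(P,0) if m.any() else 0)
```

```text
[-0.125  0.366  0.97   1.673 -0.315  1.269 -1.258] [ 0.43368399 -0.38594792  0.22040262]
[-0.07808655  0.53114096  0.49249847] [[-0.5616836009269571, -0.8273521211822861, 4.990221070653745e-06], [-0.7989010124210153, 0.5423699091758084, 0.2599847187303633], [-0.21510161506229453, 0.14602516630978674, -0.9656127308614958]]
9060 0.03696372086343768 [ 0.44000498 -0.37953707  0.22301645] 0.03604566507610009
8691 0.037028296445605006 [ 0.44022209 -0.37910999  0.2174929 ] 0.03256917085562981
bead 193 [ 0.51420812 -0.16793343  0.01122985]
```

View pics/w2.png

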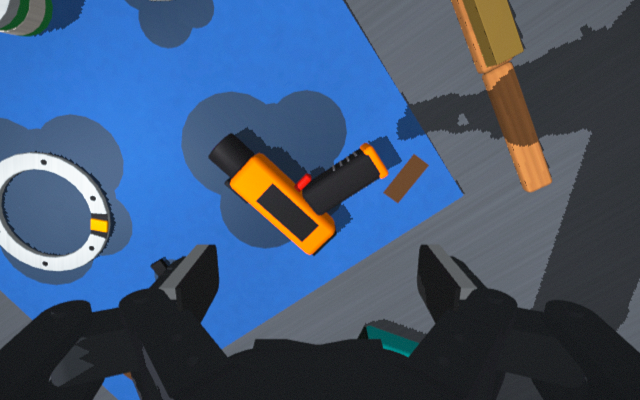

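The fit is consistent between views: thermometer at (0.440, -0.379), yaw 0.22, top at 37 mm. Next I turn above the grip.

Call:
jog_arm:
  increments:
    - [0.0, 0.022, 0.06, 0, 0, 0.48, 1]
    - [0.0, 0.022, 0.06, 0, 0, 0.48, 1]
    - [0.0, 0.022, 0.06, 0, 0, 0.48, 1]
    - [0.0, 0.022, 0.06, 0, 0, 0.48, 1]
    - [0.0, 0.022, 0.06, 0, 0, 0.48, 1]

```text
clock: 3.83
position: [0.4206, -0.4046, 0.1598]
ee_rot: [0.857, -0.516, -0.0, 0.0]
ft_force: [-0.2, -0.5, -0.5]
grip_width: 1.0
grasp_force: 0.0
```

Run:
```python
from h import *
o=get_obs(); print(np.round(o["joint_pos"],3),o["position"])
plan([((.4145,-.4072,.11),down(-179.5)),((.4145,-.4072,.034),down(-179.5))])
```

```text
[-0.113  0.487  1.035  1.735 -0.449  1.182 -1.607] [ 0.42061023 -0.40455304  0.15983012]
[-0.0005, 0.0066, 0.0498] [0.001, 0.0, 0.478] dist 0.050 ang 27
[0.0, 0.0, 0.076] [-0.0, 0.0, 0.0] dist 0.076 ang 0
```

Call:
jog_arm:
  increments:
    - [0, 0.007, 0.05, 0, 0, 0.478, 1]
    - [0, 0.007, 0.05, 0, 0, 0.478, 1]
    - [0, 0.007, 0.05, 0, 0, 0.478, 1]
    - [0, 0.007, 0.05, 0, 0, 0.478, 1]
    - [0, 0.007, 0.05, 0, 0, 0.478, 1]

```text
clock: 4.25
position: [0.4148, -0.4077, 0.1101]
ee_rot: [0.712, -0.703, -0.0, 0.0]
ft_force: [-0.1, -0.0, -0.4]
grip_width: 1.004
grasp_force: 0.0
```

Call:
jog_arm:
  increments:
    - [0, 0, 0, 0, 0, 0, 1]
    - [0, 0, 0, 0, 0, 0, 1]

```text
clock: 4.42
position: [0.4148, -0.4079, 0.1105]
ee_rot: [0.714, -0.701, 0.0, -0.0]
ft_force: [-0.6, -0.1, -0.3]
grip_width: 1.003
grasp_force: 0.0
```

Run:
```python
from fit import *
c=cam("wrist"); W=c["W"]; np.savez("w3.npz",**c); o=get_obs(); print(np.round(o["joint_pos"],3),o["position"],o["ee_rot"])
near=(np.abs(W[...,0]-.44)<.09)&(np.abs(W[...,1]+.378)<.085)
m=near&(W[...,2]>.02)&(W[...,2]<.045); P=W[m]; print(m.sum(),np.median(P[:,2]),*fit(P[:,:2],(.44,-.379,.22)))
plan([((.4145,-.4072,.034),down(-179.5))])
```

```text
[-0.126  0.599  1.088  1.786 -0.588  1.124 -1.965] [ 0.41479203 -0.40792547  0.11054212] [ 7.13188947e-01 -7.00971760e-01  2.04033541e-04 -2.75117699e-04]
16235 0.037100623282809345 [ 0.43492423 -0.38204361  0.27905993] 2.2514392675594554
[-0.0007, 0.0003, 0.0765] [-0.001, 0.0, 0.009] dist 0.077 ang 1
```

The last fit is spoiled by the fingers being in view (residual 2.25 against 0.03), so I keep the earlier one and descend.

Call:
jog_arm:
  increments:
    - [0, 0, 0.03, 0, 0, 0.009, 1]
    - [0, 0, 0.055, 0, 0, 0.009, 1]
    - [0, 0, 0.07, 0, 0, 0.009, 1]
    - [0, 0, 0.0765, 0, 0, 0.009, 1]
    - [0, 0, 0.0765, 0, 0, 0.009, 1]

```text
clock: 4.88
position: [0.4141, -0.4076, 0.0329]
ee_rot: [0.709, -0.705, -0.001, 0.0]
ft_force: [-0.3, 1.0, 0.2]
grip_width: 0.995
grasp_force: 0.0
```

Call:
jog_arm:
  increments:
    - [0, 0, 0, 0, 0, 0, -0.2]
    - [0, 0, 0, 0, 0, 0, -0.6]
    - [0, 0, 0, 0, 0, 0, -1]
    - [0, 0, 0, 0, 0, 0, -1]
    - [0, 0, 0, 0, 0, 0, -1]
  grip_force: 60

```text
clock: 5.3
position: [0.4151, -0.4083, 0.0347]
ee_rot: [0.708, -0.706, 0.001, -0.0]
ft_force: [1.0, -1.5, 0.0]
grip_width: 0.339
grasp_force: 59.4
```

Call:
jog_arm:
  increments:
    - [0, 0, 0, 0, 0, 0, -1]
    - [0, 0, 0, 0, 0, 0, -1]
    - [0, 0, 0, 0, 0, 0, -1]
    - [0, 0, 0, 0, 0, 0, -1]
    - [0, 0, 0, 0, 0, 0, -1]

```text
clock: 5.72
position: [0.4151, -0.4084, 0.0347]
ee_rot: [0.708, -0.706, 0.001, -0.0]
ft_force: [-0.4, 0.9, 6.3]
grip_width: 0.344
grasp_force: 60.3
```

```bash
cat >> h.py <<'E'
Rg=Rn.from_quat([.708,-.706,.001,0]); pg=np.array([.4151,-.4082,.0345])
Rt0=Rn.from_euler("z",.2155); pt0=np.array([.440,-.379,.004])
Rtt=Rg.inv()*Rt0; ptt=Rg.inv().apply(pt0-pg)   # thermometer in tool
def tool_for(Rth,pth): R=Rth*Rtt.inv(); return pth-R.apply(ptt),R
def aim(psi,pitch,seam=(.515,-.1665,.0115),d=.1,roll=0):
    R=Rn.from_euler("ZYX",[psi,pitch,roll],degrees=True); l=np.array(seam)-R.apply([d,0,0])
    return tool_for(R,l-R.apply([.078,.038,.017]))
E
python3 - <<'E'
from h import *
for psi in (130,162):
    p,R=aim(psi,47); print(psi,np.round(p,3),np.round(R.as_matrix(),2).tolist())
o=get_obs(); print(np.round(o["joint_pos"],3))
az=lambda thyaw: Rn.from_euler("z",thyaw,degrees=True)*Rtt.inv()
A=aim(155,47); up=(A[0]+[0,0,.12])
plan([((.415,-.408,.12),az(12.3)),((.43,-.38,.28),az(12.3)),((.47,-.34,.30),az(38)),((.51,-.30,.32),az(65)),((.55,-.26,.32),az(92)),((.58,-.22,.32),az(119)),((.60,-.18,.32),az(146)),
((.62,-.17,.30),aim(155,22)[1]),(up,A[1]),A])
E
```

```text
130 [ 0.647 -0.229  0.173] [[0.84, 0.27, 0.47], [0.52, -0.65, -0.56], [0.16, 0.71, -0.68]]
162 [ 0.66  -0.149  0.173] [[0.44, 0.57, 0.7], [0.89, -0.41, -0.22], [0.16, 0.71, -0.68]]
[-0.055  0.693  0.988  1.83  -0.686  1.003 -1.917]
[-0.0003, 0.0, -0.0853] [0.0, 0.001, 0.002] dist 0.085 ang 0
[-0.0277, -0.0153, -0.16] [0.0, -0.0, -0.0] dist 0.163 ang 0
[-0.0399, -0.0401, -0.02] [0.001, -0.001, -0.449] dist 0.060 ang 26
[-0.0186, -0.0534, -0.02] [0.0, -0.001, -0.471] dist 0.060 ang 27
[0.0077, -0.0561, 0.0001] [0.001, -0.0, -0.471] dist 0.057 ang 27
[0.0224, -0.0446, 0.0001] [0.001, -0.001, -0.471] dist 0.050 ang 27
[0.0308, -0.0325, 0.0001] [0.0, -0.001, -0.472] dist 0.045 ang 27
[0.0213, 0.0066, 0.02] [-0.368, 0.11, -0.155] dist 0.030 ang 24
[0.026, 0.0257, 0.0197] [-0.426, 0.093, -0.001] dist 0.042 ang 25
[-0.0187, -0.0856, 0.0819] [-0.0, -0.0, -0.0] dist 0.120 ang 0
```

Call:
jog_arm:
  increments:
    - [0, 0, -0.01, 0, 0, 0, -1]
    - [0, 0, -0.025, 0, 0, 0, -1]
    - [0, 0, -0.045, 0, 0, 0, -1]
    - [0, 0, -0.065, 0, 0, 0, -1]
    - [0, 0, -0.085, 0, 0, 0, -1]

```text
clock: 6.13
position: [0.4142, -0.4081, 0.1208]
ee_rot: [0.708, -0.706, 0.0, 0.0]
ft_force: [-0.2, 0.7, -2.0]
grip_width: 0.343
grasp_force: 59.4
```

Call:
jog_arm:
  increments:
    - [-0.006, -0.003, -0.032, 0, 0, 0, -1]
    - [-0.012, -0.006, -0.064, 0, 0, 0, -1]
    - [-0.018, -0.009, -0.096, 0, 0, 0, -1]
    - [-0.024, -0.012, -0.128, 0, 0, 0, -1]
    - [-0.028, -0.015, -0.16, 0, 0, 0, -1]

```text
clock: 6.55
position: [0.4288, -0.3794, 0.2813]
ee_rot: [0.708, -0.706, -0.0, -0.0]
ft_force: [1.1, -1.0, -1.5]
grip_width: 0.341
grasp_force: 59.5
```

Call:
jog_arm:
  increments:
    - [-0.008, -0.008, -0.004, 0, 0, -0.09, -1]
    - [-0.016, -0.016, -0.008, 0, 0, -0.18, -1]
    - [-0.024, -0.024, -0.012, 0, 0, -0.27, -1]
    - [-0.032, -0.032, -0.016, 0, 0, -0.36, -1]
    - [-0.04, -0.04, -0.02, 0, 0, -0.45, -1]

```text
clock: 6.97
position: [0.4689, -0.3396, 0.3001]
ee_rot: [0.849, -0.529, 0.0, -0.0]
ft_force: [0.4, -0.5, -1.4]
grip_width: 0.342
grasp_force: 59.6
```

Run:
```python
from h import *
c=cam("wrist"); np.savez("w4.npz",**c); cv2.imwrite("pics/w4.png",c["color"][:,:,::-1])
o=get_obs(); print(np.round(o["joint_pos"],3),o["position"],o["grip_width"])
W=c["W"]; R=Rn.from_quat(o["ee_rot"]); T=R*Rtt; p=o["position"]+R.apply(ptt)
print("pred origin",p)
# residual of visible orange points in thermometer frame
hsv=cv2.cvtColor(c["color"],cv2.COLOR_RGB2HSV); H,S,V=[hsv[...,i].astype(int) for i in range(3)]
m=(H<18)&(S>150)&(V>110)&(W[...,2]>.15); q=T.inv().apply(W[m]-p)*1000
print(m.sum(),np.percentile(q,[1,5,50,95,99],axis=0).round(1).tolist())
```

```text
[-0.353  0.363  1.156  1.563 -0.335  1.434 -1.851] [ 0.47110554 -0.3378603   0.30068328] 0.33847487423134054
pred origin [ 0.48031673 -0.30058056  0.27021568]
3728 [[-58.0, -60.7, 2.9], [-56.3, -60.2, 6.5], [-41.8, -54.9, 29.8], [31.2, 18.5, 33.3], [37.9, 19.5, 34.0]]
```

View pics/w4.png

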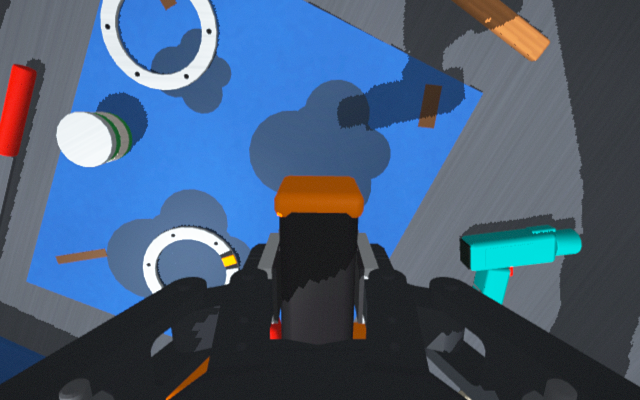

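The thermometer is held squarely, with its handle end at (320,195), and the prediction agrees within 1 mm. I'll carry on with the yaw.

Call:
jog_arm:
  increments:
    - [-0.004, -0.011, -0.004, 0, 0, -0.094, -1]
    - [-0.008, -0.022, -0.008, 0, 0, -0.188, -1]
    - [-0.012, -0.033, -0.012, 0, 0, -0.282, -1]
    - [-0.016, -0.044, -0.016, 0, 0, -0.376, -1]
    - [-0.019, -0.053, -0.02, 0, 0, -0.47, -1]

```text
clock: 7.43
position: [0.5084, -0.2993, 0.3196]
ee_rot: [0.948, -0.317, 0.0, -0.0]
ft_force: [-0.4, -0.5, -2.3]
grip_width: 0.339
grasp_force: 59.6
```

Call:
jog_arm:
  increments:
    - [0.002, -0.011, 0, 0, 0, -0.094, -1]
    - [0.004, -0.022, 0, 0, 0, -0.188, -1]
    - [0.006, -0.033, 0, 0, 0, -0.282, -1]
    - [0.007, -0.044, 0, 0, 0, -0.376, -1]
    - [0.008, -0.056, 0, 0, 0, -0.47, -1]

```text
clock: 7.85
position: [0.5481, -0.2602, 0.3195]
ee_rot: [0.996, -0.088, 0.0, 0.0]
ft_force: [-0.7, -0.7, -2.3]
grip_width: 0.339
grasp_force: 59.6
```

Call:
jog_arm:
  increments:
    - [0.004, -0.009, 0, 0, 0, -0.094, -1]
    - [0.008, -0.018, 0, 0, 0, -0.188, -1]
    - [0.012, -0.027, 0, 0, 0, -0.282, -1]
    - [0.017, -0.036, 0, 0, 0, -0.376, -1]
    - [0.022, -0.045, 0, 0, 0, -0.47, -1]

```text
clock: 8.27
position: [0.5778, -0.2197, 0.3196]
ee_rot: [0.989, 0.146, -0.0, 0.0]
ft_force: [-0.4, 0.3, -1.8]
grip_width: 0.341
grasp_force: 59.6
```

Call:
jog_arm:
  increments:
    - [0.006, -0.006, 0, 0, 0, -0.094, -1]
    - [0.012, -0.012, 0, 0, 0, -0.188, -1]
    - [0.018, -0.018, 0, 0, 0, -0.282, -1]
    - [0.024, -0.025, 0, 0, 0, -0.376, -1]
    - [0.031, -0.032, 0, 0, 0, -0.47, -1]

```text
clock: 8.68
position: [0.5981, -0.1804, 0.3195]
ee_rot: [0.928, 0.373, -0.0, 0.0]
ft_force: [-0.5, -0.2, -2.3]
grip_width: 0.341
grasp_force: 59.6
```

Run:
```python
from h import *
o=get_obs(); print(np.round(o["joint_pos"],3),o["position"],o["grip_width"])
A=aim(155,47); up=(A[0]+[0,0,.12])
plan([((.62,-.17,.30),aim(155,24)[1]),(up,A[1]),A])
```

```text
[-0.313  0.356  0.714  1.394 -0.231  1.476 -0.416] [ 0.59808836 -0.18037017  0.31952437] 0.34080898286319516
[0.023, 0.0076, 0.0195] [-0.4, 0.122, -0.156] dist 0.031 ang 26
[0.0258, 0.0251, 0.0207] [-0.392, 0.085, -0.001] dist 0.042 ang 23
[-0.0186, -0.0857, 0.082] [-0.0, 0.0, 0.0] dist 0.120 ang 0
```

Call:
jog_arm:
  increments:
    - [0.005, 0.002, 0.004, -0.08, 0.024, -0.031, -1]
    - [0.009, 0.003, 0.008, -0.16, 0.049, -0.062, -1]
    - [0.014, 0.005, 0.012, -0.24, 0.073, -0.094, -1]
    - [0.018, 0.006, 0.016, -0.32, 0.098, -0.125, -1]
    - [0.023, 0.008, 0.02, -0.4, 0.122, -0.156, -1]

```text
clock: 9.1
position: [0.6205, -0.1703, 0.2993]
ee_rot: [0.876, 0.434, 0.132, 0.163]
ft_force: [-0.4, -1.5, -2.4]
grip_width: 0.338
grasp_force: 60.0
```

Call:
jog_arm:
  increments:
    - [0.005, 0.005, 0.004, -0.078, 0.017, 0, -1]
    - [0.01, 0.01, 0.008, -0.157, 0.034, 0, -1]
    - [0.015, 0.015, 0.012, -0.235, 0.051, 0, -1]
    - [0.02, 0.02, 0.016, -0.314, 0.068, 0, -1]
    - [0.026, 0.025, 0.021, -0.392, 0.085, 0, -1]

```text
clock: 9.52
position: [0.6615, -0.1672, 0.2925]
ee_rot: [0.822, 0.406, 0.251, 0.311]
ft_force: [0.3, -3.3, -1.3]
grip_width: 0.342
grasp_force: 60.0
```

Call:
jog_arm:
  increments:
    - [0, 0, 0, 0, 0, 0, -1]
    - [0, 0, 0, 0, 0, 0, -1]

```text
clock: 9.68
position: [0.6607, -0.1671, 0.291]
ee_rot: [0.823, 0.407, 0.247, 0.309]
ft_force: [-0.2, 0.1, -1.8]
grip_width: 0.344
grasp_force: 59.9
```

Run:
```python
from h import *
for n in ("wrist","top","scene"):
    c=cam(n); np.savez("a_"+n+".npz",**c); cv2.imwrite(f"pics/a_{n}.png",c["color"][:,:,::-1])
    W=c["W"]; hsv=cv2.cvtColor(c["color"],cv2.COLOR_RGB2HSV); H,S,V=[hsv[...,i].astype(int) for i in range(3)]
    m=(H>13)&(H<35)&(S>90)&(V>150)&(np.hypot(W[...,0]-.515,W[...,1]+.165)<.02)&(W[...,2]<.02); P=W[m]; print(n,"bead",m.sum(), np.median(P,0) if m.any() else 0)
    o=get_obs(); R=Rn.from_quat(o["ee_rot"]); T=R*Rtt; p=o["position"]+R.apply(ptt)
    m=(H<18)&(S>130)&(V>100)&(W[...,2]>.13)&(np.linalg.norm(W-p,axis=-1)<.15); q=T.inv().apply(W[m]-p)*1000
    print(m.sum(),np.percentile(q,[2,50,98],axis=0).round(1).tolist())
print(np.round(o["joint_pos"],3),o["position"],o["ee_rot"]); plan([aim(155,47)])
T=R*Rtt; p=o["position"]+R.apply(ptt); print("lens",p+T.apply([.078,.038,.017]),"beam",T.apply([1,0,0]))
```

```text
wrist bead 0 0
3266 [[-50.3, -58.3, 4.6], [-33.4, -52.7, 28.2], [42.3, 21.6, 34.8]]
top bead 0 0
261 [[-59.1, -55.9, 14.2], [-32.5, 28.8, 31.9], [49.0, 54.6, 38.7]]
scene bead 0 0
156 [[-61.6, -58.4, 4.4], [-48.7, 21.0, 30.4], [40.0, 52.6, 35.7]]
[-0.575 -0.02   0.631  1.999  0.669  0.466 -1.09 ] [ 0.66194779 -0.16746399  0.29266324] [0.82254207 0.40669254 0.2486614  0.31015034]
[-0.0189, -0.0859, 0.0808] [-0.001, 0.002, -0.004] dist 0.119 ang 0
lens [ 0.57776719 -0.19532577  0.20405132] beam [-0.61763266  0.29196662 -0.73026392]
```

Call:
jog_arm:
  increments:
    - [-0.003, -0.014, 0.013, 0, 0, 0, -1]
    - [-0.006, -0.028, 0.026, 0, 0, 0, -1]
    - [-0.009, -0.042, 0.039, 0, 0, 0, -1]
    - [-0.012, -0.056, 0.052, 0, 0, 0, -1]
    - [-0.015, -0.066, 0.062, 0, 0, 0, -1]

```text
clock: 10.25
position: [0.6608, -0.1672, 0.1993]
ee_rot: [0.822, 0.407, 0.248, 0.311]
ft_force: [-0.8, 0.3, -1.8]
grip_width: 0.341
grasp_force: 60.0
```

Call:
jog_arm:
  increments:
    - [-0.001, -0.005, 0.005, 0, 0, 0, -1]
    - [-0.002, -0.01, 0.01, 0, 0, 0, -1]
    - [-0.003, -0.015, 0.014, 0, 0, 0, -1]
    - [-0.004, -0.02, 0.019, 0, 0, 0, -1]
    - [-0.004, -0.02, 0.019, 0, 0, 0, -1]

```text
clock: 10.67
position: [0.661, -0.1669, 0.1717]
ee_rot: [0.822, 0.407, 0.248, 0.311]
ft_force: [-0.2, 0.2, -2.3]
grip_width: 0.344
grasp_force: 59.9
```

Call:
jog_arm:
  increments:
    - [0, 0, 0, 0, 0, 0, -1]
    - [0, 0, 0, 0, 0, 0, -1]

```text
clock: 10.83
position: [0.6615, -0.1666, 0.1731]
ee_rot: [0.822, 0.407, 0.249, 0.311]
ft_force: [0.3, 0.2, -1.6]
grip_width: 0.343
grasp_force: 59.9
```

Run:
```python
from h import *
im=[]
for n in ("scene","wrist"):
    c=cam(n); im.append(c["color"])
o=get_obs(); R=Rn.from_quat(o["ee_rot"]); T=R*Rtt; p=o["position"]+R.apply(ptt); l=p+T.apply([.078,.038,.017])
print(o["position"],"seam in lens",T.inv().apply(np.array([[.515,-.1665,.0115],[.517,-.1635,.0115],[.5142,-.168,.0115]])-l),np.degrees(np.arccos(-T.apply([1,0,0])[2])))
cv2.imwrite("pics/aim.png",np.hstack([cv2.resize(im[0][190:270,220:320],(480,384),interpolation=cv2.INTER_CUBIC),cv2.resize(im[1],(320,384))])[:,:,::-1])
```

```text
[ 0.66142008 -0.16639727  0.17297424] seam in lens [[ 9.98592843e-02  1.25941373e-03  4.75610513e-04]
 [ 9.94963743e-02 -2.30577879e-03  7.84976411e-05]
 [ 9.99173870e-02  2.95713957e-03  5.41572823e-04]] 42.97083538296663
```

View pics/aim.png

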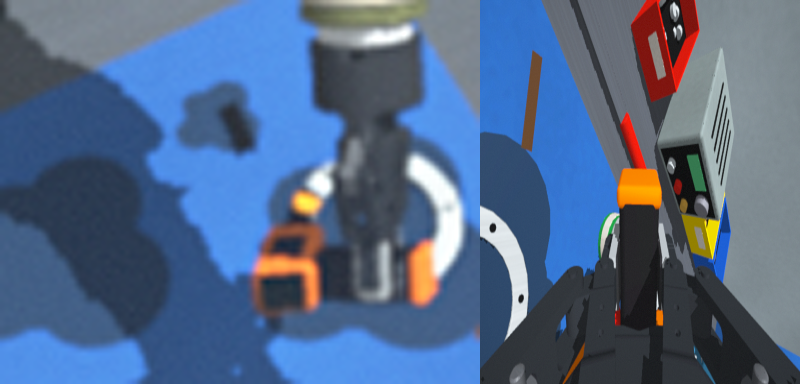

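In the scene crop the shroud at (300,225) points straight at the bead at (305,202). All seam estimates lie within 3 mm of the beam, so I'll hold here.

Call:
jog_arm:
  increments:
    - [0, 0, 0, 0, 0, 0, -1]
    - [0, 0, 0, 0, 0, 0, -1]
    - [0, 0, 0, 0, 0, 0, -1]
    - [0, 0, 0, 0, 0, 0, -1]
    - [0, 0, 0, 0, 0, 0, -1]

```text
clock: 11.35
position: [0.661, -0.1661, 0.1721]
ee_rot: [0.822, 0.408, 0.249, 0.311]
ft_force: [0.1, -0.2, -1.9]
grip_width: 0.339
grasp_force: 59.9
```

Call:
jog_arm:
  increments:
    - [0, 0, 0, 0, 0, 0, -1]
    - [0, 0, 0, 0, 0, 0, -1]
    - [0, 0, 0, 0, 0, 0, -1]
    - [0, 0, 0, 0, 0, 0, -1]
    - [0, 0, 0, 0, 0, 0, -1]

```text
clock: 11.77
position: [0.661, -0.1661, 0.1721]
ee_rot: [0.822, 0.408, 0.249, 0.311]
ft_force: [0.9, -0.4, -2.8]
grip_width: 0.339
grasp_force: 59.9
```

Call:
jog_arm:
  increments:
    - [0, 0, 0, 0, 0, 0, -1]
    - [0, 0, 0, 0, 0, 0, -1]
    - [0, 0, 0, 0, 0, 0, -1]
    - [0, 0, 0, 0, 0, 0, -1]
    - [0, 0, 0, 0, 0, 0, -1]

```text
clock: 12.18
position: [0.661, -0.1661, 0.1721]
ee_rot: [0.822, 0.408, 0.249, 0.311]
ft_force: [-0.0, -0.0, -1.2]
grip_width: 0.342
grasp_force: 59.9
```

Call:
jog_arm:
  increments:
    - [0, 0, 0, 0, 0, 0, -1]
    - [0, 0, 0, 0, 0, 0, -1]
    - [0, 0, 0, 0, 0, 0, -1]
    - [0, 0, 0, 0, 0, 0, -1]
    - [0, 0, 0, 0, 0, 0, -1]

```text
clock: 12.6
position: [0.661, -0.1661, 0.1721]
ee_rot: [0.822, 0.408, 0.249, 0.311]
ft_force: [-0.2, 0.4, -2.7]
grip_width: 0.342
grasp_force: 59.9
```

Call:
jog_arm:
  increments:
    - [0, 0, 0, 0, 0, 0, -1]
    - [0, 0, 0, 0, 0, 0, -1]
    - [0, 0, 0, 0, 0, 0, -1]
    - [0, 0, 0, 0, 0, 0, -1]
    - [0, 0, 0, 0, 0, 0, -1]

```text
clock: 13.02
position: [0.661, -0.1661, 0.1721]
ee_rot: [0.822, 0.408, 0.249, 0.311]
ft_force: [1.1, -0.1, -2.1]
grip_width: 0.34
grasp_force: 59.9
```

Call:
jog_arm:
  increments:
    - [0, 0, 0, 0, 0, 0, -1]
    - [0, 0, 0, 0, 0, 0, -1]
    - [0, 0, 0, 0, 0, 0, -1]
    - [0, 0, 0, 0, 0, 0, -1]
    - [0, 0, 0, 0, 0, 0, -1]

```text
clock: 13.43
position: [0.661, -0.1661, 0.1721]
ee_rot: [0.822, 0.408, 0.249, 0.311]
ft_force: [0.6, -0.1, -2.0]
grip_width: 0.342
grasp_force: 59.9
```

Call:
jog_arm:
  increments:
    - [0, 0, 0, 0, 0, 0, -1]
    - [0, 0, 0, 0, 0, 0, -1]
    - [0, 0, 0, 0, 0, 0, -1]
    - [0, 0, 0, 0, 0, 0, -1]
    - [0, 0, 0, 0, 0, 0, -1]

```text
clock: 13.85
position: [0.661, -0.1661, 0.1721]
ee_rot: [0.822, 0.408, 0.249, 0.311]
ft_force: [0.7, -0.9, -2.0]
grip_width: 0.342
grasp_force: 59.9
```

```bash
cat >> h.py <<'E'
yc0=-np.radians(5.04); XC=np.array([np.cos(yc0),np.sin(yc0),0]); YC=np.array([-XC[1],XC[0],0]); F=np.array([.6391,.2948,0])
def cab(x,y,z): return F+XC*x+YC*y+[0,0,z]
def place(dx,z,psi=-95.04,dy=0): # thermometer origin dx behind bay point, underside at z
    return tool_for(Rn.from_euler("z",psi,degrees=True),cab(-.074+dx,-.0415+dy,z))
E
python3 - <<'E'
from h import *
o=get_obs(); print(np.round(o["joint_pos"],3),o["position"],o["clock"])
az=lambda thyaw: Rn.from_euler("z",thyaw,degrees=True)*Rtt.inv()
p=o["position"]; P=place(-.005,.02); print("place tool",P[0],"grip cab coords",(P[0]-F)@XC,(P[0]-F)@YC)
A=aim(155,47); up=A[0]+[0,0,.12]
plan([(up,A[1]),((.62,-.15,.31),aim(155,24)[1]),((.60,-.10,.32),az(160)),((.60,0,.33),az(185)),((.57,.10,.33),az(210)),((.55,.19,.32),az(237)),(P[0]+[0,0,.20],az(-95.04)),(P[0]+[0,0,.09],P[1]),P])
E
```

```text
[-0.624  0.194  0.733  2.124  0.985  0.181 -1.519] [ 0.66101616 -0.16612261  0.17210245] 13.85
place tool [0.53633468 0.29288873 0.0505    ] grip cab coords -0.10220007861630646 -0.010931939018033996
[0.0181, 0.0867, -0.0826] [-0.0, 0.0, -0.002] dist 0.121 ang 0
[-0.0055, -0.0171, -0.0437] [0.392, -0.084, 0.001] dist 0.047 ang 23
[0.0293, -0.0389, -0.025] [0.413, -0.071, -0.085] dist 0.055 ang 24
[0.0847, -0.0533, -0.0099] [0.001, -0.0, -0.437] dist 0.101 ang 25
[0.0954, -0.0423, 0.0003] [0.001, -0.001, -0.436] dist 0.104 ang 25
[0.0918, 0.0086, 0.0101] [0.0, -0.001, -0.471] dist 0.093 ang 27
[0.0826, 0.0629, 0.0695] [0.001, -0.0, -0.488] dist 0.125 ang 28
[-0.0002, 0.0001, 0.11] [0.0, -0.0, -0.0] dist 0.110 ang 0
[-0.0002, 0.0001, 0.09] [0.0, -0.0, -0.0] dist 0.090 ang 0
```

The hold lasted 3 s. Next I retract and carry the thermometer to the drawer.

Call:
jog_arm:
  increments:
    - [0.004, 0.017, -0.016, 0, 0, 0, -1]
    - [0.007, 0.035, -0.033, 0, 0, 0, -1]
    - [0.011, 0.052, -0.05, 0, 0, 0, -1]
    - [0.014, 0.07, -0.066, 0, 0, 0, -1]
    - [0.018, 0.087, -0.083, 0, 0, 0, -1]

```text
clock: 14.27
position: [0.6602, -0.1676, 0.2948]
ee_rot: [0.822, 0.407, 0.249, 0.31]
ft_force: [0.0, -0.9, -2.2]
grip_width: 0.345
grasp_force: 60.0
```

Call:
jog_arm:
  increments:
    - [-0.001, -0.003, -0.009, 0.078, -0.017, 0, -1]
    - [-0.002, -0.007, -0.018, 0.157, -0.034, 0, -1]
    - [-0.003, -0.01, -0.026, 0.235, -0.05, 0, -1]
    - [-0.004, -0.014, -0.035, 0.314, -0.067, 0, -1]
    - [-0.006, -0.017, -0.044, 0.392, -0.084, 0, -1]

```text
clock: 14.68
position: [0.619, -0.1495, 0.3113]
ee_rot: [0.876, 0.436, 0.13, 0.159]
ft_force: [0.4, -1.1, -2.5]
grip_width: 0.341
grasp_force: 59.9
```

Call:
jog_arm:
  increments:
    - [0.006, -0.008, -0.005, 0.083, -0.014, -0.017, -1]
    - [0.012, -0.016, -0.01, 0.165, -0.028, -0.034, -1]
    - [0.018, -0.023, -0.015, 0.248, -0.043, -0.051, -1]
    - [0.023, -0.031, -0.02, 0.33, -0.057, -0.068, -1]
    - [0.029, -0.039, -0.025, 0.413, -0.071, -0.085, -1]

```text
clock: 15.1
position: [0.5992, -0.1002, 0.3212]
ee_rot: [0.875, 0.484, -0.0, -0.003]
ft_force: [-0.2, -0.0, -1.7]
grip_width: 0.343
grasp_force: 59.9
```

Call:
jog_arm:
  increments:
    - [0.017, -0.011, -0.002, 0, 0, -0.087, -1]
    - [0.034, -0.021, -0.004, 0, 0, -0.175, -1]
    - [0.051, -0.032, -0.006, 0, 0, -0.262, -1]
    - [0.068, -0.043, -0.008, 0, 0, -0.35, -1]
    - [0.085, -0.053, -0.01, 0, 0, -0.437, -1]

```text
clock: 15.52
position: [0.5997, 0.0005, 0.3309]
ee_rot: [0.749, 0.663, 0.001, -0.001]
ft_force: [0.4, 0.3, -2.6]
grip_width: 0.344
grasp_force: 60.3
```

Call:
jog_arm:
  increments:
    - [0.019, -0.008, 0, 0, 0, -0.087, -1]
    - [0.038, -0.017, 0, 0, 0, -0.175, -1]
    - [0.057, -0.025, 0, 0, 0, -0.262, -1]
    - [0.076, -0.034, 0, 0, 0, -0.35, -1]
    - [0.095, -0.042, 0, 0, 0, -0.436, -1]

```text
clock: 15.93
position: [0.5695, 0.0999, 0.3311]
ee_rot: [0.588, 0.809, 0.001, -0.001]
ft_force: [-0.1, -0.2, -1.5]
grip_width: 0.345
grasp_force: 60.3
```

Call:
jog_arm:
  increments:
    - [0.018, 0.002, 0.002, 0, 0, -0.094, -1]
    - [0.037, 0.003, 0.004, 0, 0, -0.188, -1]
    - [0.055, 0.005, 0.006, 0, 0, -0.282, -1]
    - [0.074, 0.007, 0.008, 0, 0, -0.377, -1]
    - [0.092, 0.009, 0.01, 0, 0, -0.471, -1]

```text
clock: 16.35
position: [0.5501, 0.1904, 0.3212]
ee_rot: [0.382, 0.924, 0.001, -0.0]
ft_force: [-0.1, 0.0, -1.7]
grip_width: 0.342
grasp_force: 60.3
```

Run:
```python
from h import *
o=get_obs(); print(np.round(o["joint_pos"],3),o["position"],o["clock"])
P=place(-.005,.022); plan([(P[0]+[0,0,.20],P[1]),(P[0]+[0,0,.09],P[1]),P])
```

```text
[-0.686  0.209  0.328  1.494 -0.07   1.448  0.43 ] [0.55013487 0.1903805  0.32118914] 16.35
[0.0821, 0.0627, 0.0689] [0.004, -0.0, -0.484] dist 0.124 ang 28
[-0.0002, 0.0001, 0.11] [0.0, -0.0, 0.0] dist 0.110 ang 0
[-0.0001, 0.0001, 0.09] [0.0, -0.0, 0.0] dist 0.090 ang 0
```

Call:
jog_arm:
  increments:
    - [0.016, 0.013, 0.014, 0.001, 0, -0.097, -1]
    - [0.033, 0.025, 0.028, 0.002, 0, -0.194, -1]
    - [0.049, 0.038, 0.042, 0.003, 0, -0.29, -1]
    - [0.066, 0.05, 0.056, 0.004, 0, -0.387, -1]
    - [0.082, 0.063, 0.069, 0.004, 0, -0.484, -1]

```text
clock: 16.77
position: [0.537, 0.2931, 0.2516]
ee_rot: [0.15, 0.989, -0.001, -0.001]
ft_force: [-0.2, 0.1, -1.8]
grip_width: 0.344
grasp_force: 60.3
```

Call:
jog_arm:
  increments:
    - [0, 0, 0, 0, 0, 0, -1]
    - [0, 0, 0, 0, 0, 0, -1]

```text
clock: 16.93
position: [0.5366, 0.2932, 0.2514]
ee_rot: [0.151, 0.989, -0.001, -0.002]
ft_force: [0.6, -1.0, -1.9]
grip_width: 0.341
grasp_force: 60.1
```

Run:
```python
from h import *
im=[]
for n in ("wrist","top"):
    c=cam(n); W=c["W"].reshape(-1,3); im.append(c["color"])
    q=np.c_[(W-F)@XC,(W-F)@YC,W[:,2]]*1000
    s=q[(q[:,2]>70)&(q[:,2]<92)&(q[:,0]<-120)&(q[:,0]>-260)&(abs(q[:,1])<140)]; 
    if len(s): print(n,"lip/front x",np.percentile(s[:,0],[1,50,99]).round(1))
    s=q[(q[:,2]>84)&(q[:,2]<96)&(q[:,0]>-40)&(q[:,0]<60)&(abs(q[:,1])<150)]; 
    if len(s): print(n,"cab front x",np.percentile(s[:,0],[1,2,5]).round(1))
    s=q[(q[:,2]>60)&(q[:,2]<80)&(q[:,0]>-140)&(q[:,0]<-20)&(q[:,1]<-120)&(q[:,1]>-200)]; 
    if len(s): print(n,"right wall y",np.percentile(s[:,1],[2,50,98]).round(1))
    s=q[(q[:,2]>50)&(q[:,2]<62)&(q[:,0]>-140)&(q[:,0]<-20)&(abs(q[:,1]-80)<30)]; 
    if len(s): print(n,"divider y",np.percentile(s[:,1],[2,50,98]).round(1))
    s=q[(q[:,2]<30)&(q[:,2]>8)&(q[:,0]>-150)&(q[:,0]<-20)&(q[:,1]>-150)&(q[:,1]<70)]; 
    if len(s): print(n,"floor",len(s),np.percentile(s,[1,99],axis=0).round(1).tolist(),np.median(s[:,2]))
cv2.imwrite("pics/w5.png",np.hstack([cv2.resize(im[0],(480,300)),cv2.resize(im[1][130:220,190:310],(320,300))])[:,:,::-1])
o=get_obs(); print(np.round(o["joint_pos"],3),o["position"]); P=place(-.005,.022); plan([(P[0]+[0,0,.09],P[1]),P])
```

```text
wrist lip/front x [-199.3 -184.  -168.1]
wrist cab front x [-2.6 -2.4 -2. ]
wrist right wall y [-167.2 -162.7 -161.6]
wrist divider y [71.4 73.  75.5]
wrist floor 17553 [[-149.1, -148.2, 16.8], [-23.0, 68.5, 20.3]] 18.552384252708077
top lip/front x [-196.6 -181.7 -165.7]
top cab front x [2.5 3.5 6.8]
top right wall y [-165.7 -162.8 -160.1]
top floor 982 [[-148.8, -149.0, 9.0], [-22.4, -8.6, 28.2]] 18.71971648440239
[-0.744  0.304  0.217  1.514 -0.066  1.332  0.741] [0.53795665 0.29123874 0.25297712]
[0.002, 0.0013, 0.1105] [-0.0, 0.001, -0.007] dist 0.111 ang 0
[-0.0002, 0.0001, 0.09] [-0.0, -0.0, 0.0] dist 0.090 ang 0
```

View pics/w5.png

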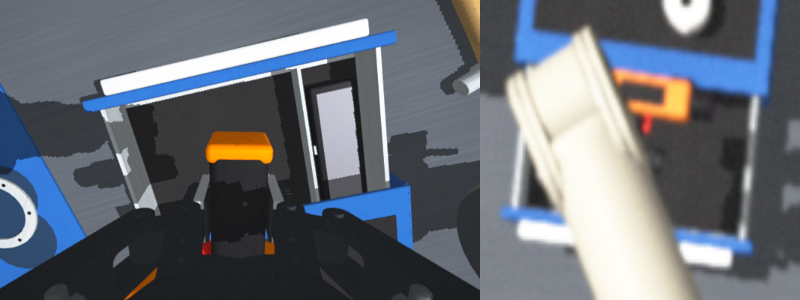

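The bay lies clear below: front at the top of the wrist view, divider at (305,130), floor measured at 18.6 mm. I lower the thermometer now.

Call:
jog_arm:
  increments:
    - [0.001, 0.001, 0.025, 0, 0, -0.007, -1]
    - [0.002, 0.001, 0.05, 0, 0, -0.007, -1]
    - [0.002, 0.001, 0.075, 0, 0, -0.007, -1]
    - [0.002, 0.001, 0.1, 0, 0, -0.007, -1]
    - [0.002, 0.001, 0.11, 0, 0, -0.007, -1]

```text
clock: 17.45
position: [0.535, 0.2917, 0.14]
ee_rot: [0.15, 0.989, -0.002, -0.002]
ft_force: [-0.8, -0.4, -2.0]
grip_width: 0.341
grasp_force: 60.0
```

Call:
jog_arm:
  increments:
    - [0, 0, 0.02, 0, 0, 0, -1]
    - [0, 0, 0.04, 0, 0, 0, -1]
    - [0, 0, 0.06, 0, 0, 0, -1]
    - [0, 0, 0.075, 0, 0, 0, -1]
    - [0, 0, 0.082, 0, 0, 0, -1]

```text
clock: 17.87
position: [0.5354, 0.2925, 0.0597]
ee_rot: [0.149, 0.989, -0.001, -0.001]
ft_force: [-0.3, -0.3, -2.4]
grip_width: 0.341
grasp_force: 60.2
```

Call:
jog_arm:
  increments:
    - [0, 0, 0.002, 0, 0, 0, -1]
    - [0, 0, 0.004, 0, 0, 0, -1]
    - [0, 0, 0.006, 0, 0, 0, -1]
    - [0, 0, 0.007, 0, 0, 0, -1]
    - [0, 0, 0.007, 0, 0, 0, -1]

```text
clock: 18.28
position: [0.5357, 0.2937, 0.0542]
ee_rot: [0.149, 0.989, -0.0, -0.001]
ft_force: [0.1, -0.0, -1.9]
grip_width: 0.341
grasp_force: 60.2
```

Call:
jog_arm:
  increments:
    - [0, 0, 0.002, 0, 0, 0, -1]
    - [0, 0, 0.003, 0, 0, 0, -1]
    - [0, 0, 0.004, 0, 0, 0, -1]
    - [0, 0, 0.004, 0, 0, 0, -1]
    - [0, 0, 0.004, 0, 0, 0, -1]

```text
clock: 18.7
position: [0.5355, 0.2936, 0.0498]
ee_rot: [0.149, 0.989, -0.0, -0.001]
ft_force: [0.1, 0.4, -0.6]
grip_width: 0.337
grasp_force: 60.4
```

Call:
jog_arm:
  increments:
    - [0, 0, 0.001, 0, 0, 0, -1]
    - [0, 0, 0.001, 0, 0, 0, -1]
    - [0, 0, 0.001, 0, 0, 0, -1]

```text
clock: 18.95
position: [0.5363, 0.2935, 0.0496]
ee_rot: [0.149, 0.989, -0.0, -0.0]
ft_force: [-0.5, -1.5, 5.8]
grip_width: 0.341
grasp_force: 61.2
```

It touches the floor (5.8 N). I release and lift straight up.

Call:
jog_arm:
  increments:
    - [0, 0, 0, 0, 0, 0, -0.2]
    - [0, 0, 0, 0, 0, 0, -0.1]
    - [0, 0, 0, 0, 0, 0, 0.1]
    - [0, 0, 0, 0, 0, 0, 0.2]
    - [0, 0, 0, 0, 0, 0, 0.2]

```text
clock: 19.37
position: [0.5353, 0.2935, 0.0485]
ee_rot: [0.149, 0.989, -0.001, -0.001]
ft_force: [0.0, -0.1, -0.4]
grip_width: 0.604
grasp_force: 0.0
```

Call:
jog_arm:
  increments:
    - [0, 0, -0.008, 0, 0, 0, 0.2]
    - [0, 0, -0.02, 0, 0, 0, 0.2]
    - [0, 0, -0.04, 0, 0, 0, 0.2]
    - [0, 0, -0.065, 0, 0, 0, 0.2]
    - [0, 0, -0.09, 0, 0, 0, 0.2]

```text
clock: 19.78
position: [0.5355, 0.2935, 0.1406]
ee_rot: [0.149, 0.989, -0.001, -0.001]
ft_force: [0.8, -0.6, 0.9]
grip_width: 0.599
grasp_force: 0.0
```

Call:
jog_arm:
  increments:
    - [0, 0, -0.025, 0, 0, 0, 0]
    - [0, 0, -0.05, 0, 0, 0, -0.3]
    - [0, 0, -0.075, 0, 0, 0, -0.6]
    - [0, 0, -0.09, 0, 0, 0, -1]
    - [0, 0, -0.09, 0, 0, 0, -1]

```text
clock: 20.2
position: [0.5372, 0.2944, 0.2342]
ee_rot: [0.149, 0.989, 0.002, 0.002]
ft_force: [0.3, 0.1, 0.5]
grip_width: -0.001
grasp_force: 0.0
```

Run:
```python
from h import *
c=cam("wrist"); W=c["W"]; q=np.stack([(W-F)@XC,(W-F)@YC,W[...,2]],-1)*1000
cv2.imwrite("pics/w6.png",cv2.resize(c["color"],(560,350))[:,:,::-1])
hsv=cv2.cvtColor(c["color"],cv2.COLOR_RGB2HSV); H,S,V=[hsv[...,i].astype(int) for i in range(3)]
m=(H<18)&(S>150)&(V>110)&(q[...,0]>-160)&(q[...,0]<0)&(q[...,2]<70); print(m.sum(),np.percentile(q[m],[2,50,98],axis=0).round(1).tolist())
s=q[(q[...,2]>70)&(q[...,2]<92)&(q[...,0]<-120)&(q[...,0]>-260)&(abs(q[...,1])<140)]; print("lip",np.percentile(s[:,0],[1,99]))
o=get_obs(); print(np.round(o["joint_pos"],3),o["position"],o["ee_rot"],o["grip_width"])
# pushing pose: fingers shut, down, tool y along cabinet y
R0=down(84.96)
for dz in(.04,): pass
P=lambda x,z,y=-.02: cab(x,y,z)
plan([(P(-.235,.20),R0),(P(-.245,.12),R0),(P(-.245,.085),R0)])
```

```text
1682 [[-139.6, -90.0, 24.5], [-61.3, -40.1, 48.1], [-25.0, 14.6, 53.1]]
lip [-198.42928412 -167.19225748]
[-0.746  0.314  0.213  1.547 -0.069  1.286  0.748] [0.53659216 0.29406879 0.2317668 ] [1.48699649e-01 9.88881532e-01 1.05563004e-03 7.84248316e-04] -0.0003768784937342742
[0.1279, -0.0379, 0.0315] [0.002, 0.001, -0.211] dist 0.137 ang 12
[0.01, -0.0, 0.08] [0.0, 0.0, 0.0] dist 0.081 ang 0
[0.0001, -0.0, 0.035] [0.0, 0.0, 0.0] dist 0.035 ang 0
```

View pics/w6.png

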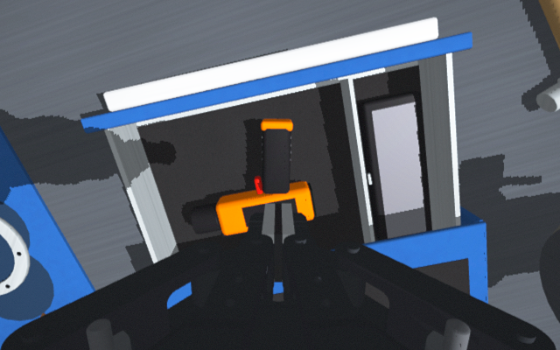

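The thermometer lies flat in the wide bay, with its top at 53 mm and a span of x -139 to -25 mm (cabinet axes). Next I take the fingers, shut, in front of the lip.

Run:
```python
from h import *
R0=down(84.96); plan([(cab(-.24,0,.21),R0),(cab(-.245,0,.12),R0),(cab(-.245,0,.083),R0)])
```

```text
[0.137, -0.0194, 0.0216] [0.002, 0.001, -0.211] dist 0.140 ang 12
[0.005, 0.0, 0.0899] [0.0, 0.0, 0.0] dist 0.090 ang 0
[0.0, 0.0, 0.037] [0.0, 0.0, 0.0] dist 0.037 ang 0
```

Call:
jog_arm:
  increments:
    - [0.027, -0.004, 0.0, 0, 0, -0.042, -1]
    - [0.054, -0.008, 0.005, 0, 0, -0.084, -1]
    - [0.081, -0.012, 0.01, 0, 0, -0.126, -1]
    - [0.11, -0.016, 0.015, 0, 0, -0.168, -1]
    - [0.137, -0.019, 0.022, 0.002, 0.001, -0.211, -1]

```text
clock: 20.67
position: [0.3974, 0.3155, 0.2064]
ee_rot: [0.043, 0.999, -0.002, -0.002]
ft_force: [0.9, 1.0, 0.6]
grip_width: -0.003
grasp_force: 0.0
```

Call:
jog_arm:
  increments:
    - [0.005, 0, 0.03, 0, 0, 0, -1]
    - [0.005, 0, 0.06, 0, 0, 0, -1]
    - [0.005, 0, 0.09, 0, 0, 0, -1]
    - [0.005, 0, 0.11, 0, 0, 0, -1]
    - [0.005, 0, 0.127, 0, 0, 0, -1]

```text
clock: 21.08
position: [0.3926, 0.3148, 0.0776]
ee_rot: [0.044, 0.999, -0.002, -0.003]
ft_force: [0.4, 0.3, -0.1]
grip_width: 0.002
grasp_force: 0.0
```

Call:
jog_arm:
  increments:
    - [-0.005, 0, 0, 0, 0, 0, -1]
    - [-0.01, 0, 0, 0, 0, 0, -1]
    - [-0.015, 0, 0, 0, 0, 0, -1]
    - [-0.02, 0, 0, 0, 0, 0, -1]
    - [-0.025, 0, 0, 0, 0, 0, -1]

```text
clock: 21.5
position: [0.4199, 0.314, 0.081]
ee_rot: [0.044, 0.999, -0.001, -0.001]
ft_force: [-0.9, 0.1, 0.8]
grip_width: 0.001
grasp_force: 0.0
```

Run:
```python
from h import *
o=get_obs(); p=o["position"]; print((p-F)@XC,(p-F)@YC,p[2],np.round(o["joint_pos"],3),o["ft_force"])
plan([(cab(-.045,0,.083),down(84.96))])
```

```text
-0.21999447501411434 -0.0001476477414788166 0.0809981026411564 [-0.832  0.287  0.117  1.92  -0.041  0.939  0.788] [-0.9256992   0.1301367   0.83907145]
[-0.175, 0.0001, -0.0023] [-0.001, -0.002, 0.0] dist 0.175 ang 0
```

Call:
jog_arm:
  increments:
    - [-0.006, 0, 0, 0, 0, 0, -1]
    - [-0.014, 0, 0, 0, 0, 0, -1]
    - [-0.024, 0, 0, 0, 0, 0, -1]
    - [-0.035, 0, 0, 0, 0, 0, -1]
    - [-0.046, 0, 0, 0, 0, 0, -1]

```text
clock: 21.92
position: [0.4657, 0.3098, 0.0798]
ee_rot: [0.044, 0.999, -0.001, -0.002]
ft_force: [-2.2, 1.2, 1.2]
grip_width: -0.004
grasp_force: 1.1
```

Call:
jog_arm:
  increments:
    - [-0.012, 0, 0, 0, 0, 0, -1]
    - [-0.024, 0, 0, 0, 0, 0, -1]
    - [-0.036, 0, 0, 0, 0, 0, -1]
    - [-0.048, 0, 0, 0, 0, 0, -1]
    - [-0.06, 0, 0, 0, 0, 0, -1]

```text
clock: 22.33
position: [0.5257, 0.3042, 0.0793]
ee_rot: [0.044, 0.999, -0.001, -0.002]
ft_force: [-2.6, 1.3, 0.9]
grip_width: 0.002
grasp_force: 1.2
```

Call:
jog_arm:
  increments:
    - [-0.01, 0, 0, 0, 0, 0, -1]
    - [-0.019, 0, 0, 0, 0, 0, -1]
    - [-0.027, 0, 0, 0, 0, 0, -1]
    - [-0.034, 0, 0, 0, 0, 0, -1]
    - [-0.04, 0, 0, 0, 0, 0, -1]

```text
clock: 22.75
position: [0.5648, 0.3005, 0.0792]
ee_rot: [0.044, 0.999, -0.002, -0.002]
ft_force: [-2.0, -0.4, 2.3]
grip_width: 0.0
grasp_force: 0.8
```

Run:
```python
from h import *
c=cam("wrist"); W=c["W"]; q=np.stack([(W-F)@XC,(W-F)@YC,W[...,2]],-1)*1000
o=get_obs(); p=o["position"]; print((p-F)@XC,(p-F)@YC,p[2],np.round(o["joint_pos"],3),o["ft_force"])
c=cam("top"); W=c["W"]; q=np.stack([(W-F)@XC,(W-F)@YC,W[...,2]],-1)*1000
s=q[(q[...,2]>66)&(q[...,2]<92)&(q[...,0]<-20)&(q[...,0]>-260)&(np.abs(q[...,1]+90)<30)]; print("front span x",np.percentile(s[:,0],[1,5,50,95,99]))
cv2.imwrite("pics/t7.png",cv2.resize(c["color"][60:260,150:350],(500,500))[:,:,::-1])
```

```text
-0.07357053251311613 -0.001079824767312246 0.0792636757813808 [-0.682  0.515  0.16   1.607 -0.09   1.032  0.987] [ 0.61307932 -0.54320399  1.24362165]
front span x [-59.55278269 -58.56532537 -43.98165555 -29.56937901 -28.59681546]
```

Call:
jog_arm:
  increments:
    - [-0.004, 0, 0, 0, 0, 0, -1]
    - [-0.008, 0, 0, 0, 0, 0, -1]
    - [-0.011, 0, 0, 0, 0, 0, -1]
    - [-0.013, 0, 0, 0, 0, 0, -1]
    - [-0.015, 0, 0, 0, 0, 0, -1]

```text
clock: 23.27
position: [0.5791, 0.2998, 0.0793]
ee_rot: [0.044, 0.999, -0.001, -0.002]
ft_force: [-2.3, 1.1, -0.1]
grip_width: -0.002
grasp_force: 0.7
```

Call:
jog_arm:
  increments:
    - [-0.001, 0, 0, 0, 0, 0, -1]
    - [-0.002, 0, 0, 0, 0, 0, -1]
    - [-0.003, 0, 0, 0, 0, 0, -1]
    - [-0.004, 0, 0, 0, 0, 0, -1]
    - [-0.005, 0, 0, 0, 0, 0, -1]

```text
clock: 23.68
position: [0.584, 0.2993, 0.0793]
ee_rot: [0.044, 0.999, -0.001, -0.002]
ft_force: [-1.7, 0.8, -0.4]
grip_width: -0.0
grasp_force: 0.6
```

Call:
jog_arm:
  increments:
    - [-0.001, 0, 0, 0, 0, 0, -1]
    - [-0.002, 0, 0, 0, 0, 0, -1]
    - [-0.003, 0, 0, 0, 0, 0, -1]
    - [-0.004, 0, 0, 0, 0, 0, -1]
    - [-0.005, 0, 0, 0, 0, 0, -1]

```text
clock: 24.1
position: [0.5879, 0.299, 0.0793]
ee_rot: [0.043, 0.999, -0.002, -0.003]
ft_force: [-6.5, -0.3, 3.4]
grip_width: 0.001
grasp_force: 2.9
```

Call:
jog_arm:
  increments:
    - [-0.001, 0, 0, 0, 0, 0, -1]
    - [-0.002, 0, 0, 0, 0, 0, -1]
    - [-0.003, 0, 0, 0, 0, 0, -1]
    - [-0.003, 0, 0, 0, 0, 0, -1]
    - [-0.003, 0, 0, 0, 0, 0, -1]

```text
clock: 24.52
position: [0.5925, 0.2984, 0.0793]
ee_rot: [0.044, 0.999, -0.001, -0.001]
ft_force: [0.0, 0.2, -0.6]
grip_width: 0.003
grasp_force: 0.1
```

The catch was met at about 0.587 and the force then dropped, so the drawer is being drawn in. I push on gently to the stop.

Call:
jog_arm:
  increments:
    - [-0.001, 0, 0, 0, 0, 0, -1]
    - [-0.002, 0, 0, 0, 0, 0, -1]
    - [-0.003, 0, 0, 0, 0, 0, -1]
    - [-0.004, 0, 0, 0, 0, 0, -1]
    - [-0.004, 0, 0, 0, 0, 0, -1]

```text
clock: 24.93
position: [0.5953, 0.2982, 0.0792]
ee_rot: [0.044, 0.999, -0.002, -0.003]
ft_force: [-7.3, -0.5, 4.9]
grip_width: 0.003
grasp_force: 3.2
```

Call:
jog_arm:
  increments:
    - [-0.001, 0, 0, 0, 0, 0, -1]
    - [-0.001, 0, 0, 0, 0, 0, -1]
    - [-0.002, 0, 0, 0, 0, 0, -1]
    - [-0.002, 0, 0, 0, 0, 0, -1]
    - [-0.002, 0, 0, 0, 0, 0, -1]

```text
clock: 25.35
position: [0.5954, 0.2982, 0.0792]
ee_rot: [0.043, 0.999, -0.002, -0.004]
ft_force: [-15.2, -2.4, 11.4]
grip_width: 0.003
grasp_force: 8.0
```

It has reached the hard stop: no motion at 15 N. I back off and check.

Call:
jog_arm:
  increments:
    - [0.01, 0, 0, 0, 0, 0, -1]
    - [0.025, 0, 0, 0, 0, 0, -1]
    - [0.045, 0, 0, 0, 0, 0, -1]
    - [0.065, 0, 0, 0, 0, 0, -1]
    - [0.085, 0, 0, 0, 0, 0, -1]

```text
clock: 25.77
position: [0.513, 0.3052, 0.0795]
ee_rot: [0.044, 0.999, -0.001, -0.001]
ft_force: [0.4, 1.2, -0.1]
grip_width: -0.003
grasp_force: 0.0
```

Call:
jog_arm:
  increments:
    - [0.02, 0, -0.02, 0, 0, 0, -1]
    - [0.04, 0, -0.04, 0, 0, 0, -1]
    - [0.06, 0, -0.06, 0, 0, 0, -1]
    - [0.08, 0, -0.08, 0, 0, 0, -1]
    - [0.1, 0, -0.1, 0, 0, 0, -1]

```text
clock: 26.18
position: [0.4135, 0.3142, 0.1809]
ee_rot: [0.044, 0.999, -0.001, -0.001]
ft_force: [0.6, 0.4, 0.6]
grip_width: 0.001
grasp_force: 0.0
```

Call:
jog_arm:
  increments:
    - [0, 0, 0, 0, 0, 0, -1]
    - [0, 0, 0, 0, 0, 0, -1]
    - [0, 0, 0, 0, 0, 0, -1]

```text
clock: 26.43
position: [0.4146, 0.3141, 0.1796]
ee_rot: [0.044, 0.999, -0.001, -0.001]
ft_force: [0.4, -0.2, -0.6]
grip_width: -0.001
grasp_force: 0.0
```

Run:
```python
from h import *
for n in("top","scene"):
    c=cam(n); W=c["W"]; q=np.stack([(W-F)@XC,(W-F)@YC,W[...,2]],-1)*1000
    s=q[(q[...,2]>66)&(q[...,2]<100)&(q[...,0]<40)&(q[...,0]>-60)&(np.abs(q[...,1]+90)<30)]; print("lip front x",np.percentile(s[:,0],[0.5,2,5]))
    if n=="top": cv2.imwrite("pics/t8.png",cv2.resize(c["color"][50:250,90:490],(800,400))[:,:,::-1])
o=get_obs(); print(o["position"],o["ft_force"])
```

```text
lip front x [-31.457457   -30.21354233 -28.65599619]
lip front x [-32.83984088 -30.53987485 -28.62345731]
[0.4145138  0.31371718 0.17890522] [-0.31985076 -0.29283261  0.46726488]
```

View pics/t8.png

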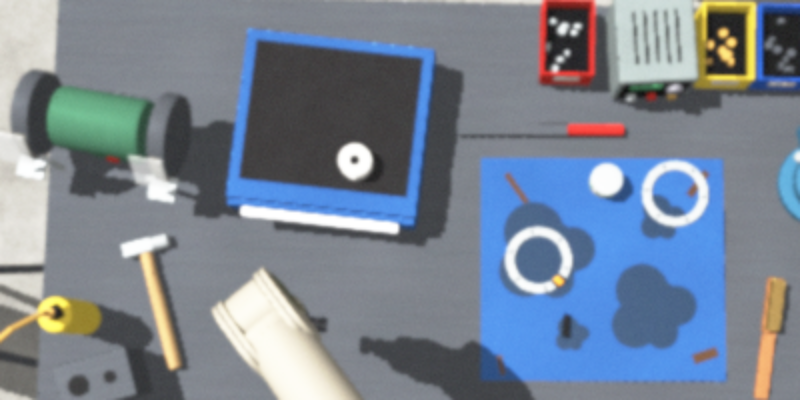

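The drawer is home, with its lip at (320,220) against the cabinet, and everything else is in place. I hand in.

```bash
python3 -c "
from workcell import workorder; print(workorder.hand_in())"
```

```text
the job is handed in; nothing more can be done
None
```

I held the thermometer aimed at the seam for about 3 s, laid it flat in the wide bay, pushed the drawer home past its catch and handed the job in at about 26 s; no verdict came back.

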